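# Finish the second, interlocking layer of cartons

## Robot

A 6-joint arm with a two-finger parallel gripper is mounted at the origin on a cart in front of the work surface, level with it; the furniture and walls round the work are solid. World frame = base frame: x ahead of the robot, y to its left, z up, the work surface at z = 0. Lengths are in m, angles in degrees, forces in N, time in s.
With the tool pointing down it reaches from about 0.25 to 0.85 m from the base axis. Payload 12.5 kg.
Tool frame: the origin (TCP) lies between the finger pads; the fingertips stand 25 mm ahead of it and the grasp point (between the pads) lies 6 mm ahead of it; z points along the fingers, y is the line along which they close (so a half turn about z gives the same grasp; the last joint's range is limited). The gripper opens to 93 mm and grips with 3 to 60 N. Pads are 15 mm wide; open, the fingers measure 128 mm over their backs; the gripper's body (75 mm by 188 mm) begins 65 mm behind the grasp point.
Start: joints at [70.439, 20.094, 94.641, -0, 65.266, -4.847], TCP at [0.14, 0.532, 0.244] pointing down, gripper open.
Joint ranges: [-157.81, 157.81], [-45, 120.19], [0.68, 151.7], [-89.99, 269.99], [4.06, 180], [-164.3, 164.3]. Speed limits (degrees/s): [127.2, 127.2, 159.86, 180, 180, 180].

## Interface

Orientations are given as a 3x3 rotation matrix whose columns are the frame's x, y, z axes.
In Python, from rig import robot gives the robot as it stands.
- The arm moves only by the tool servo_tool, never from a script. Its argument "deltas" is a list of rows, each an object of numbers: "dx", "dy", "dz": the shift along the world's x, y, z in mm; "rx", "ry", "rz": the turn, a rotation vector about the world's x, y, z in rad; "fingers": the opening, from 0 (shut) to 1 (fully open). A call has exactly 5 rows; each row is the pose to reach, as a shift and turn from the pose commanded when the call began; what a row does not reach only later rows make up. A row lasts 1/12 s, in which the tool goes at most 41.7 mm and 7.16 degrees, less where a joint would pass 70% of its speed; a pose out of reach is approached as far as the arm can. A call with a gripper value outside its range is refused whole. The fingers move at their own pace and stop on an object; the grip force is fixed at half the most. Time passes only in rows, so rows that repeat a pose let the fingers close, or fill a call up. It gives the time, the measured TCP pose, the force, the opening and the grip force at its end, in the units of the state.
- robot.sense(): the state, without advancing time (a new reading comes with each control period).
- robot.camera(name): name is "scene" or "top" or "wrist"; returns the picture (480x640x3 uint8, red, green, blue); there is no depth.
- robot.calibration(name): a dict with "fx", "fy", "cx", "cy" (pixels), "view" (4x4, takes a point from world to camera coordinates). Camera axes: x right, y down, z forward; pixel columns grow to the right and rows downward; lengths in m; the calibration is good to about 2 mm. A picture is of the moment at which its call begins: read the wrist's pose just before it. calibration takes no time and is no camera call; for the wrist camera it gives the pose at the moment of the call.
- robot.sign_off(): hands the job in; it is judged then, once.
The state is a dict: "t": time; "joint_positions": joint angles; "dq": joint speeds; "joint_torque": joint torques, N m; "position": TCP position; "tcp_rot": TCP orientation; "force": force on the tool from outside, world axes, zero at the start; "ft_torque": the same for the moment, N m; "width": finger opening in m; "finger_force": force on a finger pad.
Only numpy, scipy, OpenCV 4.12 (cv2) and the standard library are available. Lean on these libraries where they do the work, as an engineer would, in place of code of your own. Each camera call takes 0.05 s, during which the arm holds its last target. There are 200 camera calls.

## Task

The lower layer of three cartons on the little pallet is complete, and one carton of the second layer stands in the corner of the metal stop. Finish the second layer with the two cartons on the bench, all lying flat on their broad faces, in the mirror image of the lower layer so that the layers interlock: one beside the carton already there, parallel to it and in front of it, and one across their ends. Close the layer up tight and square into the corner of the stop, flush with the layer below, but push gently (no more than about 25 N on the stop, or the cartons crush), and leave the lower layer and everything else on the bench where it is.

Things in the scene. Friction and masses are not known exactly. Their poses are not given: they have to be found in the camera images.
- pallet: slatted wooden board, fixed, 150 (x) x 210 (y); origin at the centre of its underside, deck top 22 higher; x to the back, y to the left. Lower layer tops are 64 above the origin, second-layer centres 85. A tight layer fills x -60 to 60, y -90 to 90: second-layer places are corner (30, 30) and front (-30, 30), length along y, and cross (0, -60), length along x
- fence: rigid L-shaped metal stop on the pallet, 5 thick, same axes, origin 22 above the pallet's. Inner face of its back leg at x = 60 (y -65 to 95), of its left leg at y = 90 (x -35 to 65); top edge 90 above the pallet's origin, so it backs the lower 26 of the second layer. Front and right sides are open. Over 25 N on it counts as crushing; one carton slides at about 1 to 3 N
- lower_cross: plain brown closed cardboard carton, 120 long x 60 wide x 42 high, about 0.2 kg, seam tape along its 120 x 60 faces; origin at its centre; x along its length, y its width, z up. Lower layer, at the left leg of the stop, lying across (length along the pallet's x)
- lower_back: plain brown closed cardboard carton, 120 long x 60 wide x 42 high, about 0.2 kg, seam tape along its 120 x 60 faces; origin at its centre; x along its length, z up. Lower layer, right half, back; length along the pallet's y
- lower_front: plain brown closed cardboard carton, 120 long x 60 wide x 42 high, about 0.2 kg, seam tape along its 120 x 60 faces; origin at its centre; x along its length, z up. Lower layer, right half, front; length along the pallet's y
- upper_back: plain brown closed cardboard carton, 120 long x 60 wide x 42 high, about 0.2 kg, seam tape along its 120 x 60 faces; origin at its centre; x along its length, z up. Second layer, stands loosely in the corner of the stop, up to 4 off its legs; length along the pallet's y
- carton_flat: plain brown closed cardboard carton, 120 long x 60 wide x 42 high, about 0.2 kg, seam tape along its 120 x 60 faces; origin at its centre; x along its length, y its width, z its 42 height (up). Lies flat on the bench to the left of the pallet
- carton_upright: same carton (120 x 60 x 42, origin at its centre) standing on a 60 x 42 end left of the pallet; z along its length, y its width, x its 42 height. Must be laid flat: pushed near the top along its x it topples, its centre ending about 81 from where it stood. Topple it away from the robot in the nearer place, towards the robot in the farther one (cables beyond x = 0.62 m)
- flux_tin: bystander: round tin, 52 diameter, 23 high
- tape_black: bystander: roll of black tape lying flat, 62 diameter, 19 high
- glue_bottle: bystander: small bottle with a nozzle, 33 diameter, 102 high
- driver_red: bystander: screwdriver lying on the bench, 165 long
Things that resemble listed ones, but are neither listed nor needed, are in the scene too. Leave any blue look-alike of the carton_upright alone.

How it is judged (in metres and radians):
At the end, for the whole second after the job is handed in: Upper cartons at rest, flat, square to 0.05 rad, centres at z 82-88 mm; in the pallet frame corner carton and the one in front within 3 mm (x) and 4 mm (y) of (30,30) and (-30,30), cross carton within 6 (x) and 3 (y) of (0,-60); bench cartons interchangeable. Lower cartons moved under 6 mm (((x of carton_flat in the frame of pallet between -0.033 and -0.027 m and y of carton_flat in the frame of pallet between 0.026 and 0.034 m and z of carton_flat in the frame of pallet between 0.082 and 0.088 m and angle between the x axis of carton_flat and the y axis of pallet, either way round below 0.05 rad and angle between the z axis of carton_flat and the z axis of pallet, either way round below 0.05 rad and linear speed of each of carton_flat, carton_upright below 0.02 m/s and x of carton_upright in the frame of pallet between -0.006 and 0.006 m and y of carton_upright in the frame of pallet between -0.063 and -0.057 m and z of carton_upright in the frame of pallet between 0.082 and 0.088 m and angle between the z axis of carton_upright and the x axis of pallet, either way round below 0.05 rad and angle between the x axis of carton_upright and the z axis of pallet, either way round below 0.05 rad) or (x of carton_flat in the frame of pallet between -0.006 and 0.006 m and y of carton_flat in the frame of pallet between -0.063 and -0.057 m and z of carton_flat in the frame of pallet between 0.082 and 0.088 m and angle between the x axis of carton_flat and the x axis of pallet, either way round below 0.05 rad and angle between the z axis of carton_flat and the z axis of pallet, either way round below 0.05 rad and linear speed of each of carton_flat, carton_upright below 0.02 m/s and x of carton_upright in the frame of pallet between -0.033 and -0.027 m and y of carton_upright in the frame of pallet between 0.026 and 0.034 m and z of carton_upright in the frame of pallet between 0.082 and 0.088 m and angle between the z axis of carton_upright and the y axis of pallet, either way round below 0.05 rad and angle between the x axis of carton_upright and the z axis of pallet, either way round below 0.05 rad)) and x of upper_back in the frame of pallet between 0.027 and 0.033 m and y of upper_back in the frame of pallet between 0.026 and 0.034 m and z of upper_back in the frame of pallet between 0.082 and 0.088 m and angle between the x axis of upper_back and the y axis of pallet, either way round below 0.05 rad and angle between the z axis of upper_back and the z axis of pallet, either way round below 0.05 rad and linear speed of upper_back below 0.02 m/s and distance of each of lower_cross, lower_back, lower_front from where it was at the start of the episode below 0.006 m); the robot touches nothing.
It fails at once if more than 25 N on the metal stop (contact force between fence and anything else above 25 N).
It fails at once if flux_tin moved by more than 30 mm (distance of flux_tin from where it was at the start of the episode above 0.03 m).
It fails at once if tape_black moved by more than 30 mm (distance of tape_black from where it was at the start of the episode above 0.03 m).
It fails at once if glue_bottle moved by more than 30 mm (distance of glue_bottle from where it was at the start of the episode above 0.03 m).
It fails at once if driver_red moved by more than 30 mm (distance of driver_red from where it was at the start of the episode above 0.03 m).
It also fails if it takes over 72 s, if anything falls off the work surface, if the arm or the gripper's body presses on something with over 40 N, if the wrist force passes 120 N, or if a joint passes its speed limit or range.

## Working session

There is one attempt and no reset: what is moved stays moved. The work goes in short steps, Python scripts to look and compute and a tool call to move; the robot and the scene stay as the last step left them, time stands still between calls to the robot, and variables do not carry over. Pictures are saved under pics/ and viewed, at most 10 in all, crops included, and the job is handed in when it is done.

Besides the shell and the picture viewer there is one more tool, called after "Emit:" in YAML: its name, and indented under it one key for each argument. servo_tool: Moves the arm, as the interface text tells. Its arguments: {"type":"object","properties":{"deltas":{"type":"array","items":{"type":"object","properties":{"dx":{"type":"number"},"dy":{"type":"number"},"dz":{"type":"number"},"rx":{"type":"number"},"ry":{"type":"number"},"rz":{"type":"number"},"fingers":{"type":"number"}}}}},"required":["deltas"]}

```bash
mkdir -p pics
cat > h.py <<'E'
import numpy as np, cv2
from rig import robot
def save(n,f): 
    im=robot.camera(n); cv2.imwrite(f,im[:,:,::-1]); return im
def ray(n,u,v,z,c=None):
    c=c or robot.calibration(n); V=np.array(c['view']); R=V[:3,:3]; o=-R.T@V[:3,3]
    d=R.T@np.array([(u-c['cx'])/c['fx'],(v-c['cy'])/c['fy'],1]); return o+d*(z-o[2])/d[2]
def proj(n,p,c=None):
    c=c or robot.calibration(n); V=np.array(c['view']); q=V[:3,:3]@np.array(p)+V[:3,3]
    return c['fx']*q[0]/q[2]+c['cx'],c['fy']*q[1]/q[2]+c['cy']
E
python3 - <<'E'
from h import *
save('top','pics/top.png'); save('scene','pics/scene.png')
for n in('top','scene'):
    c=robot.calibration(n);V=np.array(c['view']);print(n,c['fx'],(-V[:3,:3].T@V[:3,3]).round(3),V[:3,:3].round(2).tolist())
s=robot.sense();print(s['t'],s['position'],s['force'],s['width'],s['tcp_rot'])
E
```

```text
top 461.72865066496604 [ 0.286 -0.014  1.287] [[-0.05, -1.0, -0.0], [-0.98, 0.05, -0.2], [0.2, -0.01, -0.98]]
scene 434.6042638396767 [ 0.139 -0.421  0.777] [[0.67, -0.75, -0.01], [-0.58, -0.51, -0.64], [0.47, 0.43, -0.77]]
0.1 [0.13959125 0.53170914 0.24314428] [0.20896375 0.66359325 0.16153652] 0.0928987375518065 [[-9.67199684e-01  2.54017031e-01 -3.45751874e-04]
 [ 2.54017254e-01  9.67199173e-01 -9.97016417e-04]
 [ 8.11517759e-05 -1.05214090e-03 -9.99999443e-01]]
```

View pics/top.png

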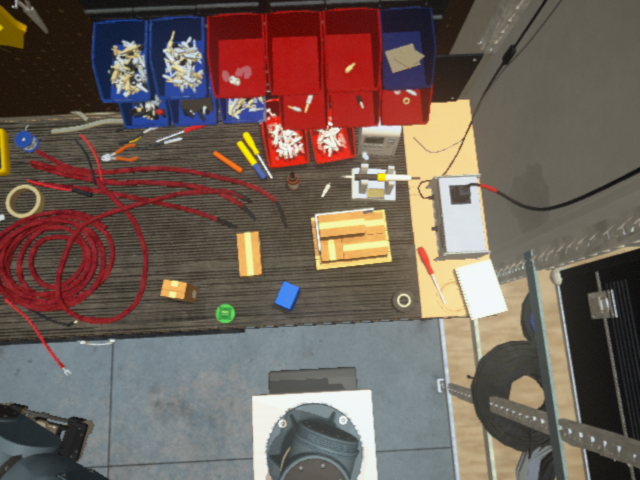

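View pics/scene.png

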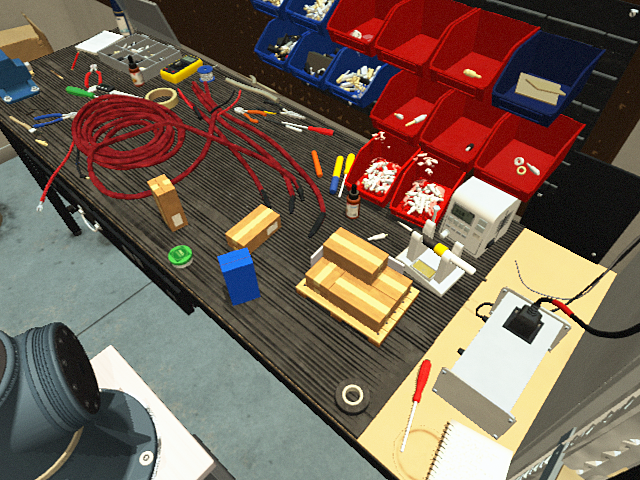

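The top view shows the pallet stack at (352,238), the flat carton at (248,254), the tan upright carton at (175,290), a blue block at (287,296) and the tin at (226,314). In the scene view they are at (360,285), (254,229), (167,203), (238,276) and (180,257). There are two candidates for carton_upright. The tan one with tape at scene (167,203) fits. The blue one at scene (238,276) is the look-alike. I'll confirm with enlarged crops.

Run:
```python
import cv2,numpy as np
t=cv2.imread('pics/top.png');s=cv2.imread('pics/scene.png')
a=cv2.resize(t[200:325,150:410],(800,385),interpolation=cv2.INTER_CUBIC)
b=cv2.resize(s[165:345,130:430],(358,215),interpolation=cv2.INTER_CUBIC)
b2=cv2.resize(s[170:235,140:205],(215,215),interpolation=cv2.INTER_CUBIC)
c=np.zeros((600,800,3),np.uint8);c[:385]=a;c[385:,:358]=b;c[385:,360:575]=b2
cv2.imwrite('pics/crop.png',c)
```

```text
(no output)
```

View pics/crop.png

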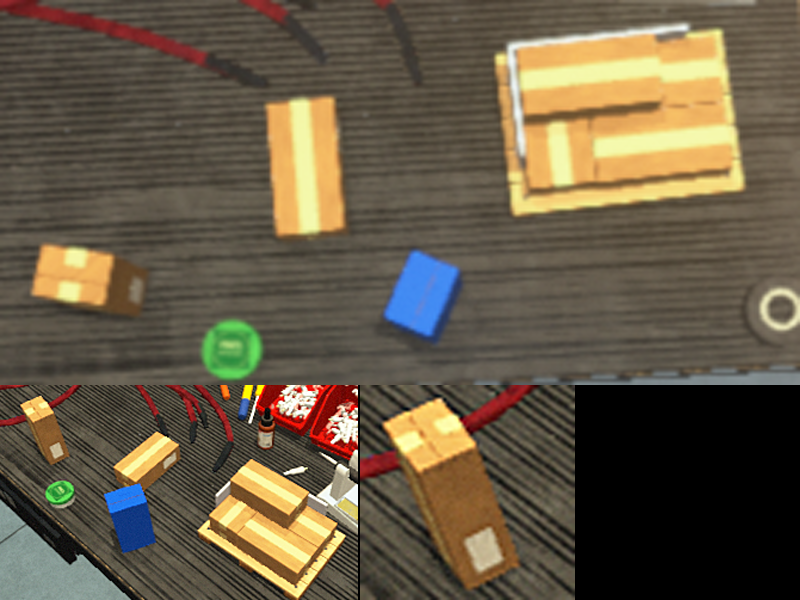

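The crop confirms it. The tan taped box standing at top (175,290) is the upright carton, with its 60 mm side along y and its 42 mm side along x. The blue box is the look-alike. Next I'll measure.

Run:
```python
from h import *
t=cv2.imread('pics/top.png'); hsv=cv2.cvtColor(t,cv2.COLOR_BGR2HSV)
print(hsv[254,240],hsv[254,248],hsv[292,193],hsv[277,248], hsv[288,165])
C=robot.calibration('top')
m=cv2.inRange(hsv,(8,70,150),(32,255,255)); m[:, :150]=0;m[:,410:]=0;m[:205]=0;m[325:]=0
n,l,st,ce=cv2.connectedComponentsWithStats(m)
for i in range(1,n):
    if st[i,4]<60: continue
    cs,_=cv2.findContours((l==i).astype(np.uint8),cv2.RETR_EXTERNAL,cv2.CHAIN_APPROX_NONE)
    r=cv2.minAreaRect(cs[0]); b=cv2.boxPoints(r)
    print(st[i],np.array(r[0]).round(1))
    for z in ([.042] if i!=0 else []):
        w=np.array([ray('top',*p,z,C)[:2] for p in b]); 
        print(b.round(1).tolist(),w.round(4).tolist(),'edges',np.linalg.norm(w-np.roll(w,-1,0),axis=1).round(4),'c',w.mean(0))
def cr(X,Y,z): return ray('top',150+X/3.077-.5+.16,200+Y/3.08-.5+.16,z,C)[:2].round(4)
print('upright top',[cr(*p,.12).tolist() for p in((40,245),(112,252),(104,307),(32,296))])
print('flat top',[cr(*p,.042).tolist() for p in((266,101),(335,97),(345,231),(277,237))])
print('pallet deck',[cr(*p,.022).tolist() for p in((495,55),(743,188),(513,214),(722,31))])
print('upper back',[cr(*p,.106).tolist() for p in((515,52),(660,38),(662,103),(524,117))])
print('lower z.064',[cr(*p,.064).tolist() for p in((722,31),(733,173),(528,189))])
print('fence top',[cr(*p,.09).tolist() for p in((508,44),(688,25),(522,157))])
print('tin',cr(232,349,.023),'cable ends',cr(265,82,0),cr(320,57,0),cr(417,80,0),'blue',cr(425,280,.09))
```

```text
[ 17 152 240] [ 32  79 248] [ 19  72 128] [ 16 122 100] [ 17 153 241]
[ 311  209   81   61 3699] [351.  238.6]
[[310.1000061035156, 216.0], [385.79998779296875, 207.60000610351562], [391.79998779296875, 261.1000061035156], [316.1000061035156, 269.5]] [[0.6245, -0.0204], [0.6381, -0.2335], [0.4857, -0.2371], [0.473, -0.0292]] edges [0.2135 0.1525 0.2083 0.1518] c [ 0.55533512 -0.13005495]
[236 231  26  46 984] [248.7 253.4]
[[235.60000610351562, 232.5], [258.20001220703125, 230.60000610351562], [261.8999938964844, 274.29998779296875], [239.3000030517578, 276.1000061035156]] [[0.5877, 0.1879], [0.5899, 0.1253], [0.4676, 0.1186], [0.4656, 0.18]] edges [0.0627 0.1225 0.0614 0.1224] c [0.52767481 0.15292978]
[160 279  27  20 416] [173.3 288.7]
[[159.8000030517578, 295.0], [163.3000030517578, 277.70001220703125], [186.6999969482422, 282.29998779296875], [183.3000030517578, 299.70001220703125]] [[0.4254, 0.3946], [0.4719, 0.386], [0.4559, 0.3223], [0.4096, 0.3314]] edges [0.0473 0.0656 0.0472 0.0651] c [0.4406937  0.35857013]
upright top [[0.4564, 0.3624], [0.4475, 0.303], [0.4026, 0.3093], [0.4146, 0.3683]]
flat top [[0.5878, 0.1866], [0.5884, 0.1244], [0.4665, 0.1188], [0.4642, 0.1789]]
pallet deck [[0.6254, -0.0215], [0.4902, -0.239], [0.4771, -0.0304], [0.6376, -0.2321]]
upper back [[0.6047, -0.0383], [0.6108, -0.1637], [0.5534, -0.1613], [0.5472, -0.043]]
lower z.064 [[0.626, -0.2249], [0.4971, -0.2239], [0.4921, -0.0441]]
fence top [[0.6165, -0.0329], [0.6257, -0.1911], [0.5157, -0.0398]]
tin [0.3697 0.2232] cable ends [0.6163 0.1939] [0.6377 0.1421] [0.611  0.0523] blue [0.4146 0.0475]
```

Emit:
servo_tool:
  deltas:
    - {"dx":120,"dy":-94,"dz":-20,"rz":0.1,"fingers":0.35}
    - {"dx":120,"dy":-94,"dz":-20,"rz":0.1,"fingers":0.35}
    - {"dx":120,"dy":-94,"dz":-20,"rz":0.1,"fingers":0.35}
    - {"dx":120,"dy":-94,"dz":-20,"rz":0.1,"fingers":0.35}
    - {"dx":150,"dy":-118,"dz":-40,"rz":0.1,"fingers":0.35}

```text
invalid input at $.deltas[0]: expected keys dx, dy, dz, rx, ry, rz, fingers
```

Emit:
servo_tool:
  deltas:
    - {"dx":150,"dy":-118,"dz":-30,"rx":0,"ry":0,"rz":0.1,"fingers":0.35}
    - {"dx":150,"dy":-118,"dz":-30,"rx":0,"ry":0,"rz":0.1,"fingers":0.35}
    - {"dx":150,"dy":-118,"dz":-30,"rx":0,"ry":0,"rz":0.1,"fingers":0.35}
    - {"dx":150,"dy":-118,"dz":-30,"rx":0,"ry":0,"rz":0.1,"fingers":0.35}
    - {"dx":150,"dy":-118,"dz":-30,"rx":0,"ry":0,"rz":0.1,"fingers":0.35}

```text
t: 0.52
position: [0.2915, 0.4116, 0.2129]
tcp_rot: [[-0.988, 0.157, -0.0], [0.157, 0.988, -0.001], [0.0, -0.001, -1.0]]
force: [-0.6, 0.1, -0.2]
width: 0.0642
finger_force: 0.0
```

Emit:
servo_tool:
  deltas:
    - {"dx":84,"dy":-67,"dz":-93,"rx":0,"ry":0,"rz":0,"fingers":0.35}
    - {"dx":84,"dy":-67,"dz":-93,"rx":0,"ry":0,"rz":0,"fingers":0.35}
    - {"dx":84,"dy":-67,"dz":-93,"rx":0,"ry":0,"rz":0,"fingers":0.35}
    - {"dx":84,"dy":-67,"dz":-93,"rx":0,"ry":0,"rz":0,"fingers":0.35}
    - {"dx":84,"dy":-67,"dz":-93,"rx":0,"ry":0,"rz":0,"fingers":0.35}

```text
t: 0.93
position: [0.3742, 0.3448, 0.1183]
tcp_rot: [[-0.987, 0.159, -0.003], [0.159, 0.987, -0.003], [0.003, -0.003, -1.0]]
force: [-0.3, 0.2, -0.6]
width: 0.0338
finger_force: 0.0
```

Emit:
servo_tool:
  deltas:
    - {"dx":10,"dy":-1.5,"dz":0,"rx":0,"ry":0,"rz":0,"fingers":0.35}
    - {"dx":20,"dy":-3,"dz":0,"rx":0,"ry":0,"rz":0,"fingers":0.35}
    - {"dx":30,"dy":-4.5,"dz":0,"rx":0,"ry":0,"rz":0,"fingers":0.35}
    - {"dx":40,"dy":-6,"dz":0,"rx":0,"ry":0,"rz":0,"fingers":0.35}
    - {"dx":50,"dy":-7.5,"dz":0,"rx":0,"ry":0,"rz":0,"fingers":0.35}

```text
t: 1.35
position: [0.4247, 0.34, 0.1214]
tcp_rot: [[-0.988, 0.155, 0.001], [0.155, 0.988, 0.001], [-0.001, 0.001, -1.0]]
force: [-0.9, -0.2, -0.1]
width: 0.0326
finger_force: 0.1
```

Emit:
servo_tool:
  deltas:
    - {"dx":8,"dy":-1,"dz":0,"rx":0,"ry":0,"rz":0,"fingers":0.35}
    - {"dx":16,"dy":-2,"dz":0,"rx":0,"ry":0,"rz":0,"fingers":0.35}
    - {"dx":24,"dy":-3,"dz":0,"rx":0,"ry":0,"rz":0,"fingers":0.35}
    - {"dx":24,"dy":-3,"dz":0,"rx":0,"ry":0,"rz":0,"fingers":0.35}
    - {"dx":24,"dy":-3,"dz":0,"rx":0,"ry":0,"rz":0,"fingers":0.35}

```text
t: 1.77
position: [0.4478, 0.3363, 0.1205]
tcp_rot: [[-0.988, 0.157, -0.0], [0.157, 0.988, -0.0], [0.0, -0.0, -1.0]]
force: [-0.3, 0.2, 0.2]
width: 0.0323
finger_force: 0.0
```

Run:
```python
from h import *
a=save('top','pics/top2.png'); b=save('scene','pics/scene2.png')
c=np.zeros((600,800,3),np.uint8)
c[:300]=cv2.resize(a[190:340,120:420],(600,300)).repeat(1,0)[:, :].copy() if 0 else np.pad(cv2.resize(a[190:340,120:420],(600,300)),((0,0),(0,200),(0,0)))
c[300:]=np.pad(cv2.resize(b[150:350,100:440],(510,300)),((0,0),(0,290),(0,0)))
cv2.imwrite('pics/c2.png',c[:,:,::-1]); print(robot.sense()['t'],robot.sense()['position'])
```

```text
1.8667 [0.44731474 0.33641847 0.12051053]
```

View pics/c2.png

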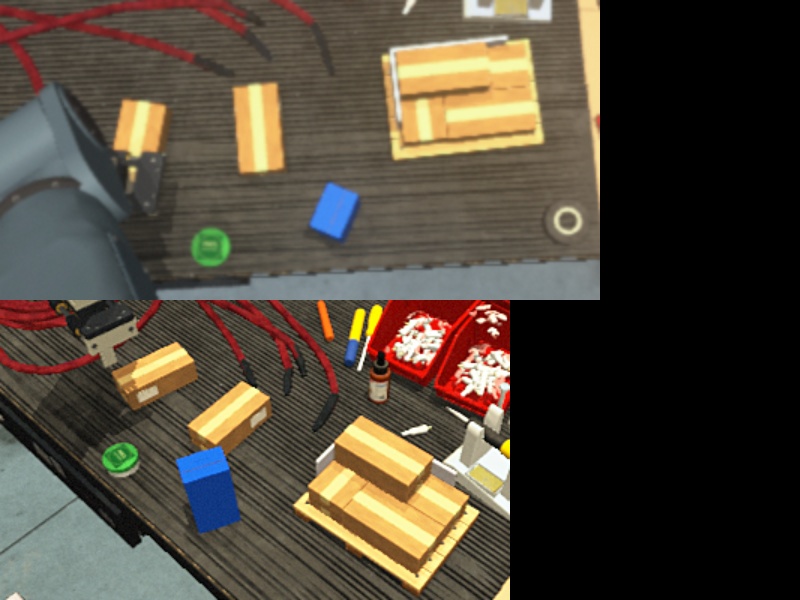

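Toppled cleanly: the carton now lies flat at about top (190,255). Now for the flat carton.

Emit:
servo_tool:
  deltas:
    - {"dx":-10,"dy":0,"dz":35,"rx":0,"ry":0,"rz":0.1,"fingers":1}
    - {"dx":80,"dy":-183,"dz":40,"rx":0,"ry":0,"rz":0.211,"fingers":1}
    - {"dx":80,"dy":-183,"dz":40,"rx":0,"ry":0,"rz":0.211,"fingers":1}
    - {"dx":80,"dy":-183,"dz":40,"rx":0,"ry":0,"rz":0.211,"fingers":1}
    - {"dx":80,"dy":-183,"dz":40,"rx":0,"ry":0,"rz":0.211,"fingers":1}

```text
t: 2.28
position: [0.5109, 0.1864, 0.16]
tcp_rot: [[-0.998, -0.056, 0.0], [-0.056, 0.998, 0.0], [-0.0, 0.0, -1.0]]
force: [0.1, 0.2, -0.5]
width: 0.0615
finger_force: 0.0
```

Emit:
servo_tool:
  deltas:
    - {"dx":0,"dy":0,"dz":0,"rx":0,"ry":0,"rz":0,"fingers":1}
    - {"dx":0,"dy":0,"dz":0,"rx":0,"ry":0,"rz":0,"fingers":1}
    - {"dx":0,"dy":0,"dz":0,"rx":0,"ry":0,"rz":0,"fingers":1}
    - {"dx":0,"dy":0,"dz":0,"rx":0,"ry":0,"rz":0,"fingers":1}
    - {"dx":0,"dy":0,"dz":0,"rx":0,"ry":0,"rz":0,"fingers":1}

```text
t: 2.7
position: [0.5102, 0.1889, 0.1596]
tcp_rot: [[-0.998, -0.056, -0.0], [-0.056, 0.998, 0.0], [0.0, 0.0, -1.0]]
force: [0.7, 0.5, 1.2]
width: 0.0918
finger_force: 0.0
```

Run:
```python
from h import *
s=robot.sense();C=robot.calibration('wrist')
w=save('wrist','pics/w1.png')
print(s['t'],s['position'],s['tcp_rot'])
V=np.array(C['view']);print((-V[:3,:3].T@V[:3,3]).round(3))
hsv=cv2.cvtColor(w,cv2.COLOR_RGB2HSV);m=cv2.inRange(hsv,(8,60,150),(35,255,255))
n,l,st,ce=cv2.connectedComponentsWithStats(m)
for i in range(1,n):
    if st[i,4]<800: continue
    cs,_=cv2.findContours((l==i).astype(np.uint8),cv2.RETR_EXTERNAL,cv2.CHAIN_APPROX_NONE)
    b=cv2.boxPoints(cv2.minAreaRect(cs[0]))
    W=np.array([ray('wrist',*p,.042,C)[:2] for p in b]);print(st[i],W.round(4).tolist(),np.linalg.norm(W-np.roll(W,-1,0),axis=1).round(4),W.mean(0))
```

```text
2.7 [0.51021141 0.18887539 0.15963876] [[-9.98429058e-01 -5.60299860e-02 -2.37666836e-04]
 [-5.60299946e-02  9.98429086e-01  2.96832064e-05]
 [ 2.35630333e-04  4.29530474e-05 -9.99999971e-01]]
[0.432 0.184 0.3  ]
[ 441  173  125  164 8625] [[0.5549, 0.2745], [0.4398, 0.3018], [0.4583, 0.3594], [0.579, 0.3388]] [0.1183 0.0605 0.1224 0.0686] [0.50798011 0.31860749]
[   0  183   82  142 2768] [[0.4752, -0.0495], [0.4642, -0.0105], [0.5822, -0.001], [0.5959, -0.0451]] [0.0406 0.1184 0.0462 0.1208] [ 0.52937192 -0.02652619]
[  231   183    87   156 10895] [[0.466, 0.1185], [0.4603, 0.178], [0.5846, 0.1888], [0.5914, 0.1212]] [0.0598 0.1248 0.0679 0.1255] [0.5255722  0.15162529]
```

View pics/w1.png

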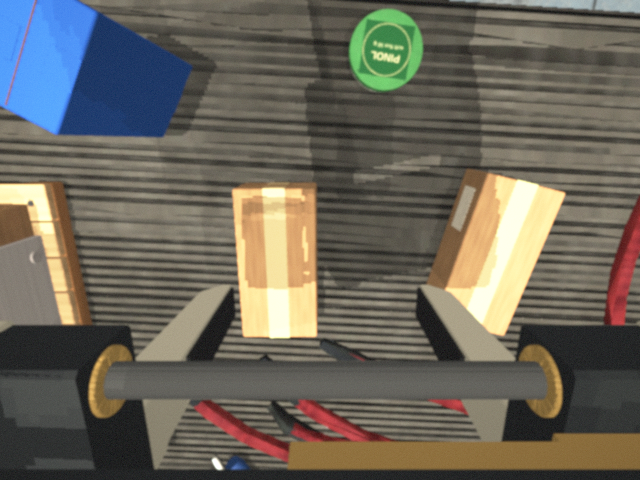

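Emit:
servo_tool:
  deltas:
    - {"dx":17,"dy":-36.5,"dz":0,"rx":0,"ry":0,"rz":0,"fingers":1}
    - {"dx":17,"dy":-36.5,"dz":-40,"rx":0,"ry":0,"rz":0,"fingers":1}
    - {"dx":17,"dy":-36.5,"dz":-80,"rx":0,"ry":0,"rz":0,"fingers":1}
    - {"dx":17,"dy":-36.5,"dz":-110,"rx":0,"ry":0,"rz":0,"fingers":1}
    - {"dx":17,"dy":-36.5,"dz":-126,"rx":0,"ry":0,"rz":0,"fingers":1}

```text
t: 3.17
position: [0.5259, 0.1514, 0.0303]
tcp_rot: [[-0.998, -0.055, -0.004], [-0.055, 0.998, -0.001], [0.004, -0.001, -1.0]]
force: [-0.3, -0.1, 0.2]
width: 0.093
finger_force: 0.0
```

Emit:
servo_tool:
  deltas:
    - {"dx":0,"dy":0,"dz":0,"rx":0,"ry":0,"rz":0,"fingers":0.5}
    - {"dx":0,"dy":0,"dz":0,"rx":0,"ry":0,"rz":0,"fingers":0.5}
    - {"dx":0,"dy":0,"dz":0,"rx":0,"ry":0,"rz":0,"fingers":0.5}
    - {"dx":0,"dy":0,"dz":0,"rx":0,"ry":0,"rz":0,"fingers":0.5}
    - {"dx":0,"dy":0,"dz":0,"rx":0,"ry":0,"rz":0,"fingers":0.5}

```text
t: 3.58
position: [0.5285, 0.1515, 0.0351]
tcp_rot: [[-0.999, -0.054, 0.002], [-0.054, 0.999, 0.0], [-0.002, 0.0, -1.0]]
force: [0.7, -0.2, 0.1]
width: 0.0642
finger_force: 0.0
```

Emit:
servo_tool:
  deltas:
    - {"dx":0,"dy":0,"dz":0,"rx":0,"ry":0,"rz":0,"fingers":0.5}
    - {"dx":0,"dy":0,"dz":0,"rx":0,"ry":0,"rz":0,"fingers":0.5}
    - {"dx":0,"dy":0,"dz":0,"rx":0,"ry":0,"rz":0,"fingers":0.5}
    - {"dx":0,"dy":0,"dz":20,"rx":0,"ry":0,"rz":0,"fingers":0.5}
    - {"dx":0,"dy":0,"dz":50,"rx":0,"ry":0,"rz":0,"fingers":0.5}

```text
t: 4.0
position: [0.5263, 0.1508, 0.0825]
tcp_rot: [[-0.999, -0.054, -0.005], [-0.054, 0.999, -0.001], [0.005, -0.001, -1.0]]
force: [-0.2, 0.5, -1.7]
width: 0.0598
finger_force: 30.0
```

Emit:
servo_tool:
  deltas:
    - {"dx":0,"dy":0,"dz":40,"rx":0,"ry":0,"rz":-0.1,"fingers":0.5}
    - {"dx":0,"dy":-10,"dz":80,"rx":0,"ry":0,"rz":-0.22,"fingers":0.5}
    - {"dx":-10,"dy":-45,"dz":92,"rx":0,"ry":0,"rz":-0.34,"fingers":0.5}
    - {"dx":-15,"dy":-75,"dz":92,"rx":0,"ry":0,"rz":-0.46,"fingers":0.5}
    - {"dx":-20,"dy":-105,"dz":92,"rx":0,"ry":0,"rz":-0.58,"fingers":0.5}

```text
t: 4.42
position: [0.5076, 0.0452, 0.1772]
tcp_rot: [[-0.862, 0.506, 0.003], [0.506, 0.862, -0.0], [-0.002, 0.001, -1.0]]
force: [-0.1, 0.2, -2.1]
width: 0.0599
finger_force: 30.0
```

Emit:
servo_tool:
  deltas:
    - {"dx":-5,"dy":-30,"dz":0,"rx":0,"ry":0,"rz":-0.12,"fingers":0.5}
    - {"dx":-10,"dy":-60,"dz":0,"rx":0,"ry":0,"rz":-0.24,"fingers":0.5}
    - {"dx":-15,"dy":-90,"dz":0,"rx":0,"ry":0,"rz":-0.36,"fingers":0.5}
    - {"dx":-20,"dy":-120,"dz":0,"rx":0,"ry":0,"rz":-0.48,"fingers":0.5}
    - {"dx":-26,"dy":-156,"dz":0,"rx":0,"ry":0,"rz":-0.6,"fingers":0.5}

```text
t: 4.83
position: [0.4813, -0.1107, 0.176]
tcp_rot: [[-0.426, 0.905, 0.0], [0.905, 0.426, 0.0], [-0.0, 0.0, -1.0]]
force: [0.6, 0.5, -1.5]
width: 0.0599
finger_force: 30.0
```

Emit:
servo_tool:
  deltas:
    - {"dx":0,"dy":0,"dz":0,"rx":0,"ry":0,"rz":-0.12,"fingers":0.5}
    - {"dx":0,"dy":0,"dz":0,"rx":0,"ry":0,"rz":-0.24,"fingers":0.5}
    - {"dx":0,"dy":0,"dz":0,"rx":0,"ry":0,"rz":-0.36,"fingers":0.5}
    - {"dx":0,"dy":0,"dz":0,"rx":0,"ry":0,"rz":-0.385,"fingers":0.5}
    - {"dx":0,"dy":0,"dz":0,"rx":0,"ry":0,"rz":-0.385,"fingers":0.5}

```text
t: 5.25
position: [0.4817, -0.1098, 0.1759]
tcp_rot: [[-0.061, 0.998, 0.0], [0.998, 0.061, -0.0], [-0.0, 0.0, -1.0]]
force: [0.3, -0.1, -2.5]
width: 0.0597
finger_force: 30.0
```

```bash
cat > m.py <<'E'
from h import *
s=robot.sense();C=robot.calibration('wrist')
c=np.zeros((600,800,3),np.uint8)
w=save('wrist','pics/w2.png');t=save('top','pics/t3.png')
c[:320,:427]=cv2.resize(w,(427,320)); c[320:,:]=cv2.resize(t[200:305,100:400],(800,280),interpolation=cv2.INTER_CUBIC)
cv2.imwrite('pics/c3.png',c[:,:,::-1])
print(s['t'],s['position'],s['tcp_rot'],s['force'],s['joint_positions'])
E
python3 m.py
```

```text
5.25 [ 0.48170987 -0.10979061  0.17585162] [[-6.14460475e-02  9.98110404e-01  6.32630933e-05]
 [ 9.98110404e-01  6.14460517e-02 -6.63579406e-05]
 [-7.01198182e-05  5.90661184e-05 -9.99999996e-01]] [ 0.2595572  -0.11542634 -2.51571786] [-1.82387049e+01  1.93456241e+01  1.06622777e+02 -3.06016325e-03
  5.40269664e+01 -2.17597260e+01]
```

View pics/c3.png

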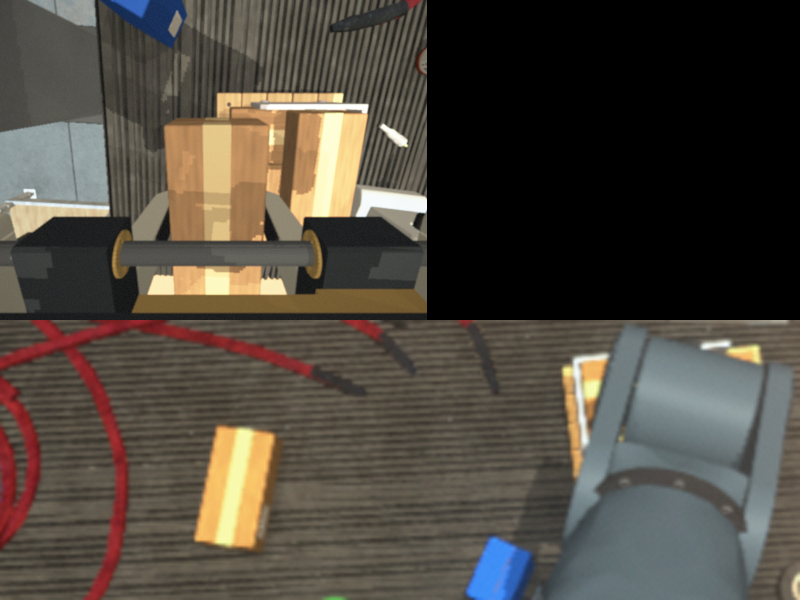

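Run:
```python
from h import *
C=robot.calibration('wrist');T=robot.calibration('top')
o=np.array([.5578,-.1303]);a=np.radians(3.5);R=np.array([[np.cos(a),-np.sin(a)],[np.sin(a),np.cos(a)]])
P=lambda n,u,v,z,c:(R.T@(ray(n,u,v,z,c)[:2]-o)*1000).round(1)
k=640/427
w=cv2.imread('pics/w2.png')
for nm,p,z in(('deck left edge L',(218,93),.022),('deck left R',(343,93),.022),('fence L end outer',(250,103),.09),('fence corner outer',(368,104),.09),('fence corner inner',(365,111),.09),('ub back-left',(364,112),.106),('ub front-left',(299,111),.106),('ub front bottomish',(281,215),.106),('held FL',(165,121),.1835),('held BL',(268,121),.1835)):
    print(nm,P('wrist',p[0]*k,p[1]*k,z,C))
cv2.imwrite('pics/w2c.png',cv2.resize(w[120:330,240:580],(800,494),interpolation=cv2.INTER_CUBIC))
t=cv2.imread('pics/t3.png');h=cv2.cvtColor(t,cv2.COLOR_BGR2HSV);m=cv2.inRange(h,(8,70,150),(35,255,255));m[:,:170]=0;m[:,215:]=0;m[:230]=0;m[295:]=0
b=cv2.boxPoints(cv2.minAreaRect(cv2.findNonZero(m)));W=np.array([ray('top',*p,.042,T)[:2] for p in b])
print(b.round(1).tolist(),W.round(4).tolist(),np.linalg.norm(W-np.roll(W,-1,0),axis=1).round(4),W.mean(0))
q=[ray('top',100+x/2.667-.3,200+(y-320)/2.667-.3,.042,T)[:2].round(4) for x,y in((218,427),(279,431),(258,549),(197,542))];print(q,np.mean(q,0))
```

```text
deck left edge L [-73.7 103.7]
deck left R [ 73.8 104.1]
fence L end outer [-44.6  94.8]
fence corner outer [63.8 94.2]
fence corner inner [62.2 87.9]
ub back-left [51.8 88.1]
ub front-left [-4.3 88.8]
ub front bottomish [-12.1 -10.7]
held FL [-103.5   88.3]
held BL [-46.9  88.5]
[[172.1999969482422, 281.79998779296875], [181.10000610351562, 237.60000610351562], [204.0, 242.1999969482422], [195.10000610351562, 286.3999938964844]] [[0.4592, 0.3616], [0.5809, 0.3386], [0.5648, 0.2755], [0.4436, 0.2997]] [0.1238 0.0652 0.1235 0.0639] [0.51214182 0.31884556]
[array([0.5746, 0.3376]), array([0.5672, 0.2745]), array([0.4458, 0.2961]), array([0.4561, 0.3579])] [0.510925 0.316525]
```

View pics/w2c.png

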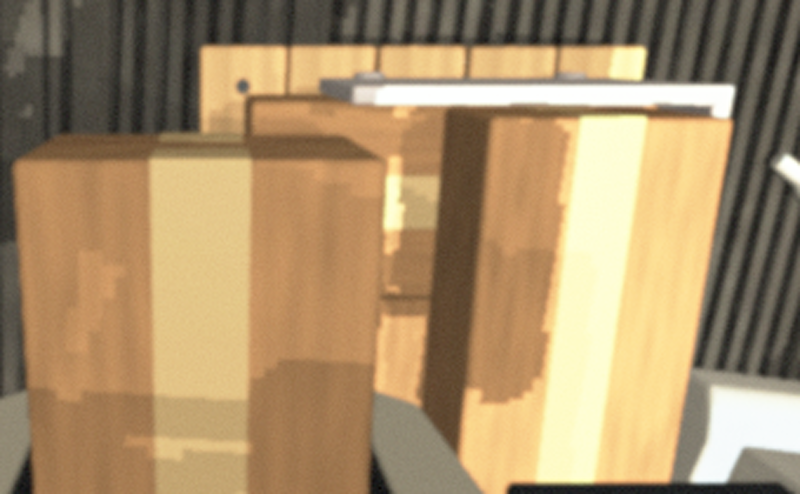

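Emit:
servo_tool:
  deltas:
    - {"dx":0,"dy":-5,"dz":-25,"rx":0,"ry":0,"rz":0,"fingers":0.5}
    - {"dx":0,"dy":-5,"dz":-50,"rx":0,"ry":0,"rz":0,"fingers":0.5}
    - {"dx":0,"dy":-5,"dz":-74,"rx":0,"ry":0,"rz":0,"fingers":0.5}
    - {"dx":8,"dy":-4.5,"dz":-74,"rx":0,"ry":0,"rz":0,"fingers":0.5}
    - {"dx":16,"dy":-4,"dz":-74,"rx":0,"ry":0,"rz":0,"fingers":0.5}

```text
t: 5.77
position: [0.4973, -0.1136, 0.1008]
tcp_rot: [[-0.063, 0.998, -0.003], [0.998, 0.063, 0.001], [0.001, -0.003, -1.0]]
force: [0.2, 0.3, -1.2]
width: 0.0602
finger_force: 29.8
```

Emit:
servo_tool:
  deltas:
    - {"dx":2,"dy":0.1,"dz":0,"rx":0,"ry":0,"rz":0,"fingers":0.5}
    - {"dx":4,"dy":0.2,"dz":0,"rx":0,"ry":0,"rz":0,"fingers":0.5}
    - {"dx":5,"dy":0.3,"dz":0,"rx":0,"ry":0,"rz":0,"fingers":0.5}
    - {"dx":6,"dy":0.3,"dz":0,"rx":0,"ry":0,"rz":0,"fingers":0.5}
    - {"dx":7,"dy":0.4,"dz":0,"rx":0,"ry":0,"rz":0,"fingers":0.5}

```text
t: 6.18
position: [0.5048, -0.1134, 0.1019]
tcp_rot: [[-0.06, 0.998, 0.0], [0.998, 0.06, -0.0], [-0.0, 0.0, -1.0]]
force: [-0.4, -0.1, -1.8]
width: 0.0603
finger_force: 29.8
```

Emit:
servo_tool:
  deltas:
    - {"dx":0.5,"dy":0,"dz":0,"rx":0,"ry":0,"rz":0,"fingers":0.5}
    - {"dx":1,"dy":0,"dz":0,"rx":0,"ry":0,"rz":0,"fingers":0.5}
    - {"dx":1.5,"dy":0,"dz":0,"rx":0,"ry":0,"rz":0,"fingers":0.5}
    - {"dx":2,"dy":0,"dz":0,"rx":0,"ry":0,"rz":0,"fingers":0.5}
    - {"dx":2.5,"dy":0.1,"dz":0,"rx":0,"ry":0,"rz":0,"fingers":0.5}

```text
t: 6.6
position: [0.5073, -0.1133, 0.1017]
tcp_rot: [[-0.06, 0.998, -0.0], [0.998, 0.06, -0.0], [-0.0, -0.0, -1.0]]
force: [-1.3, 0.1, -0.6]
width: 0.0603
finger_force: 31.3
```

Emit:
servo_tool:
  deltas:
    - {"dx":0.2,"dy":0,"dz":0,"rx":0,"ry":0,"rz":0,"fingers":0.5}
    - {"dx":0.4,"dy":0,"dz":0,"rx":0,"ry":0,"rz":0,"fingers":0.5}
    - {"dx":0.6,"dy":0,"dz":0,"rx":0,"ry":0,"rz":0,"fingers":0.5}
    - {"dx":0.8,"dy":0,"dz":0,"rx":0,"ry":0,"rz":0,"fingers":0.5}
    - {"dx":1,"dy":0,"dz":0,"rx":0,"ry":0,"rz":0,"fingers":0.5}

```text
t: 7.02
position: [0.5083, -0.1133, 0.1017]
tcp_rot: [[-0.06, 0.998, -0.0], [0.998, 0.06, 0.0], [0.0, -0.0, -1.0]]
force: [-2.8, 0.1, -0.5]
width: 0.0603
finger_force: 31.9
```

Emit:
servo_tool:
  deltas:
    - {"dx":0.2,"dy":0,"dz":0,"rx":0,"ry":0,"rz":0,"fingers":0.5}
    - {"dx":0.4,"dy":0,"dz":0,"rx":0,"ry":0,"rz":0,"fingers":0.5}
    - {"dx":0.6,"dy":0,"dz":0,"rx":0,"ry":0,"rz":0,"fingers":0.5}
    - {"dx":0.8,"dy":0,"dz":0,"rx":0,"ry":0,"rz":0,"fingers":0.5}
    - {"dx":1,"dy":0,"dz":0,"rx":0,"ry":0,"rz":0,"fingers":0.5}

```text
t: 7.43
position: [0.5093, -0.1133, 0.1017]
tcp_rot: [[-0.06, 0.998, -0.0], [0.998, 0.06, 0.0], [0.0, -0.0, -1.0]]
force: [-3.0, 0.1, 0.3]
width: 0.0601
finger_force: 31.7
```

Emit:
servo_tool:
  deltas:
    - {"dx":0.2,"dy":0,"dz":0,"rx":0,"ry":0,"rz":0,"fingers":0.5}
    - {"dx":0.4,"dy":0,"dz":0,"rx":0,"ry":0,"rz":0,"fingers":0.5}
    - {"dx":0.6,"dy":0,"dz":0,"rx":0,"ry":0,"rz":0,"fingers":0.5}
    - {"dx":0.8,"dy":0,"dz":0,"rx":0,"ry":0,"rz":0,"fingers":0.5}
    - {"dx":1,"dy":0,"dz":0,"rx":0,"ry":0,"rz":0,"fingers":0.5}

```text
t: 7.85
position: [0.5104, -0.1133, 0.1017]
tcp_rot: [[-0.06, 0.998, 0.0], [0.998, 0.06, -0.0], [-0.0, 0.0, -1.0]]
force: [-2.5, -0.6, -2.4]
width: 0.0603
finger_force: 31.5
```

Emit:
servo_tool:
  deltas:
    - {"dx":0.2,"dy":0,"dz":0,"rx":0,"ry":0,"rz":0,"fingers":0.5}
    - {"dx":0.4,"dy":0,"dz":0,"rx":0,"ry":0,"rz":0,"fingers":0.5}
    - {"dx":0.6,"dy":0,"dz":0,"rx":0,"ry":0,"rz":0,"fingers":0.5}
    - {"dx":0.8,"dy":0,"dz":0,"rx":0,"ry":0,"rz":0,"fingers":0.5}
    - {"dx":0.8,"dy":0,"dz":0,"rx":0,"ry":0,"rz":0,"fingers":0.5}

```text
t: 8.27
position: [0.5107, -0.1132, 0.1017]
tcp_rot: [[-0.06, 0.998, -0.001], [0.998, 0.06, 0.0], [0.0, -0.001, -1.0]]
force: [-6.3, 0.6, 0.9]
width: 0.0602
finger_force: 35.4
```

Emit:
servo_tool:
  deltas:
    - {"dx":-3,"dy":0,"dz":0,"rx":0,"ry":0,"rz":0,"fingers":0.5}
    - {"dx":-5,"dy":0,"dz":-1,"rx":0,"ry":0,"rz":0,"fingers":0.5}
    - {"dx":-5,"dy":0,"dz":-2,"rx":0,"ry":0,"rz":0,"fingers":0.5}
    - {"dx":-5,"dy":0,"dz":-3,"rx":0,"ry":0,"rz":0,"fingers":0.5}
    - {"dx":-5,"dy":0,"dz":-3.5,"rx":0,"ry":0,"rz":0,"fingers":0.5}

```text
t: 8.68
position: [0.5063, -0.1134, 0.0981]
tcp_rot: [[-0.06, 0.998, 0.0], [0.998, 0.06, -0.0], [-0.0, 0.0, -1.0]]
force: [-0.9, -0.4, -1.7]
width: 0.0602
finger_force: 29.8
```

Emit:
servo_tool:
  deltas:
    - {"dx":0,"dy":0,"dz":-0.5,"rx":0,"ry":0,"rz":0,"fingers":0.5}
    - {"dx":0,"dy":0,"dz":-0.5,"rx":0,"ry":0,"rz":0,"fingers":0.71}
    - {"dx":0,"dy":0,"dz":-0.5,"rx":0,"ry":0,"rz":0,"fingers":0.71}
    - {"dx":0,"dy":0,"dz":-0.5,"rx":0,"ry":0,"rz":0,"fingers":0.71}
    - {"dx":0,"dy":0,"dz":-0.5,"rx":0,"ry":0,"rz":0,"fingers":0.71}

```text
t: 9.1
position: [0.5063, -0.1134, 0.0977]
tcp_rot: [[-0.06, 0.998, 0.0], [0.998, 0.06, -0.0], [-0.0, 0.0, -1.0]]
force: [0.1, 0.7, -1.2]
width: 0.066
finger_force: 0.0
```

Emit:
servo_tool:
  deltas:
    - {"dx":0,"dy":0,"dz":30,"rx":0,"ry":0,"rz":0,"fingers":0.71}
    - {"dx":0,"dy":0,"dz":60,"rx":0,"ry":0,"rz":0.1,"fingers":0.71}
    - {"dx":-15,"dy":0,"dz":60,"rx":0,"ry":0,"rz":0.22,"fingers":0.65}
    - {"dx":-30,"dy":0,"dz":60,"rx":0,"ry":0,"rz":0.34,"fingers":0.65}
    - {"dx":-50,"dy":0,"dz":60,"rx":0,"ry":0,"rz":0.46,"fingers":0.65}

```text
t: 9.52
position: [0.4562, -0.1134, 0.1582]
tcp_rot: [[-0.502, 0.865, 0.002], [0.865, 0.502, -0.001], [-0.001, 0.001, -1.0]]
force: [0.5, -0.1, 0.4]
width: 0.0605
finger_force: 0.0
```

Emit:
servo_tool:
  deltas:
    - {"dx":0,"dy":0,"dz":0,"rx":0,"ry":0,"rz":0.12,"fingers":0.65}
    - {"dx":0,"dy":0,"dz":0,"rx":0,"ry":0,"rz":0.24,"fingers":0.65}
    - {"dx":0,"dy":0,"dz":0,"rx":0,"ry":0,"rz":0.36,"fingers":0.65}
    - {"dx":0,"dy":0,"dz":0,"rx":0,"ry":0,"rz":0.48,"fingers":0.65}
    - {"dx":0,"dy":0,"dz":0,"rx":0,"ry":0,"rz":0.6,"fingers":0.65}

```text
t: 9.93
position: [0.4562, -0.1133, 0.1578]
tcp_rot: [[-0.903, 0.43, 0.0], [0.43, 0.903, -0.0], [-0.0, 0.0, -1.0]]
force: [-1.0, -0.9, -0.8]
width: 0.0604
finger_force: 0.0
```

Emit:
servo_tool:
  deltas:
    - {"dx":0,"dy":0,"dz":0,"rx":0,"ry":0,"rz":0.12,"fingers":0.65}
    - {"dx":0,"dy":0,"dz":0,"rx":0,"ry":0,"rz":0.24,"fingers":0.65}
    - {"dx":0,"dy":0,"dz":0,"rx":0,"ry":0,"rz":0.36,"fingers":0.65}
    - {"dx":0,"dy":0,"dz":-20,"rx":0,"ry":0,"rz":0.48,"fingers":0.65}
    - {"dx":0,"dy":0,"dz":-40,"rx":0,"ry":0,"rz":0.511,"fingers":0.65}

```text
t: 10.35
position: [0.4568, -0.1136, 0.118]
tcp_rot: [[-0.998, -0.067, 0.003], [-0.067, 0.998, -0.001], [-0.003, -0.001, -1.0]]
force: [0.2, 0.4, -0.3]
width: 0.0605
finger_force: 0.0
```

Emit:
servo_tool:
  deltas:
    - {"dx":0,"dy":0,"dz":-18,"rx":0,"ry":0,"rz":0,"fingers":0.65}
    - {"dx":2,"dy":0,"dz":-18,"rx":0,"ry":0,"rz":0,"fingers":0.65}
    - {"dx":4,"dy":0.2,"dz":-18,"rx":0,"ry":0,"rz":0,"fingers":0.65}
    - {"dx":6,"dy":0.4,"dz":-18,"rx":0,"ry":0,"rz":0,"fingers":0.65}
    - {"dx":8,"dy":0.5,"dz":-18,"rx":0,"ry":0,"rz":0,"fingers":0.65}

```text
t: 10.77
position: [0.465, -0.113, 0.1008]
tcp_rot: [[-0.998, -0.06, 0.002], [-0.06, 0.998, -0.001], [-0.002, -0.001, -1.0]]
force: [-0.5, -0.4, 0.2]
width: 0.0604
finger_force: 0.0
```

Emit:
servo_tool:
  deltas:
    - {"dx":4,"dy":0.2,"dz":0,"rx":0,"ry":0,"rz":0,"fingers":0.65}
    - {"dx":8,"dy":0.5,"dz":0,"rx":0,"ry":0,"rz":0,"fingers":0.65}
    - {"dx":12,"dy":0.7,"dz":0,"rx":0,"ry":0,"rz":0,"fingers":0.65}
    - {"dx":15,"dy":0.9,"dz":0,"rx":0,"ry":0,"rz":0,"fingers":0.65}
    - {"dx":17,"dy":1,"dz":0,"rx":0,"ry":0,"rz":0,"fingers":0.65}

```text
t: 11.18
position: [0.4815, -0.1118, 0.0998]
tcp_rot: [[-0.998, -0.06, 0.0], [-0.06, 0.998, -0.0], [-0.0, -0.0, -1.0]]
force: [-1.9, -0.3, 2.2]
width: 0.0607
finger_force: 1.2
```

Emit:
servo_tool:
  deltas:
    - {"dx":1,"dy":0.1,"dz":0,"rx":0,"ry":0,"rz":0,"fingers":0.65}
    - {"dx":2,"dy":0.1,"dz":0,"rx":0,"ry":0,"rz":0,"fingers":0.65}
    - {"dx":3,"dy":0.2,"dz":0,"rx":0,"ry":0,"rz":0,"fingers":0.65}
    - {"dx":4,"dy":0.2,"dz":0,"rx":0,"ry":0,"rz":0,"fingers":0.65}
    - {"dx":5,"dy":0.3,"dz":0,"rx":0,"ry":0,"rz":0,"fingers":0.65}

```text
t: 11.6
position: [0.4862, -0.1115, 0.0997]
tcp_rot: [[-0.998, -0.06, 0.0], [-0.06, 0.998, 0.0], [-0.0, 0.0, -1.0]]
force: [-1.6, 0.0, 0.3]
width: 0.0604
finger_force: 0.7
```

Emit:
servo_tool:
  deltas:
    - {"dx":0.3,"dy":0,"dz":0,"rx":0,"ry":0,"rz":0,"fingers":0.65}
    - {"dx":0.6,"dy":0,"dz":0,"rx":0,"ry":0,"rz":0,"fingers":0.65}
    - {"dx":0.9,"dy":0,"dz":0,"rx":0,"ry":0,"rz":0,"fingers":0.65}
    - {"dx":1.2,"dy":0.1,"dz":0,"rx":0,"ry":0,"rz":0,"fingers":0.65}
    - {"dx":1.5,"dy":0.1,"dz":0,"rx":0,"ry":0,"rz":0,"fingers":0.65}

```text
t: 12.02
position: [0.4873, -0.1114, 0.0997]
tcp_rot: [[-0.998, -0.06, -0.001], [-0.06, 0.998, 0.0], [0.001, 0.0, -1.0]]
force: [-5.1, -0.7, 3.9]
width: 0.0603
finger_force: 2.8
```

Emit:
servo_tool:
  deltas:
    - {"dx":0.2,"dy":0,"dz":0,"rx":0,"ry":0,"rz":0,"fingers":0.65}
    - {"dx":0.4,"dy":0,"dz":0,"rx":0,"ry":0,"rz":0,"fingers":0.65}
    - {"dx":0.6,"dy":0,"dz":0,"rx":0,"ry":0,"rz":0,"fingers":0.65}
    - {"dx":0.6,"dy":0,"dz":0,"rx":0,"ry":0,"rz":0,"fingers":0.65}
    - {"dx":0.6,"dy":0,"dz":0,"rx":0,"ry":0,"rz":0,"fingers":0.65}

```text
t: 12.43
position: [0.4873, -0.1114, 0.0996]
tcp_rot: [[-0.998, -0.06, -0.002], [-0.06, 0.998, 0.0], [0.002, 0.0, -1.0]]
force: [-7.1, -1.8, 5.4]
width: 0.0605
finger_force: 4.0
```

Emit:
servo_tool:
  deltas:
    - {"dx":-10,"dy":0,"dz":0,"rx":0,"ry":0,"rz":0,"fingers":0.65}
    - {"dx":-10,"dy":0,"dz":35,"rx":0,"ry":0,"rz":0,"fingers":0.65}
    - {"dx":-10,"dy":10,"dz":70,"rx":0,"ry":0,"rz":0,"fingers":1}
    - {"dx":-6,"dy":45,"dz":80,"rx":0,"ry":0,"rz":-0.1,"fingers":1}
    - {"dx":0,"dy":85,"dz":80,"rx":0,"ry":0,"rz":-0.234,"fingers":1}

```text
t: 12.85
position: [0.4889, -0.0312, 0.1828]
tcp_rot: [[-0.988, 0.156, 0.006], [0.156, 0.988, -0.001], [-0.006, 0.0, -1.0]]
force: [1.0, 0.3, -1.1]
width: 0.076
finger_force: 0.0
```

Run:
```python
from h import *
s=robot.sense();print(s['t'],s['position'],s['tcp_rot'][1])
a=save('scene','pics/s4.png')
cv2.imwrite('pics/c4.png',cv2.resize(a[210:350,280:450],(728,600),interpolation=cv2.INTER_CUBIC)[:,:,::-1])
```

```text
12.85 [ 0.48888713 -0.03123711  0.18278805] [ 1.55882673e-01  9.87775220e-01 -8.40315249e-04]
```

View pics/c4.png

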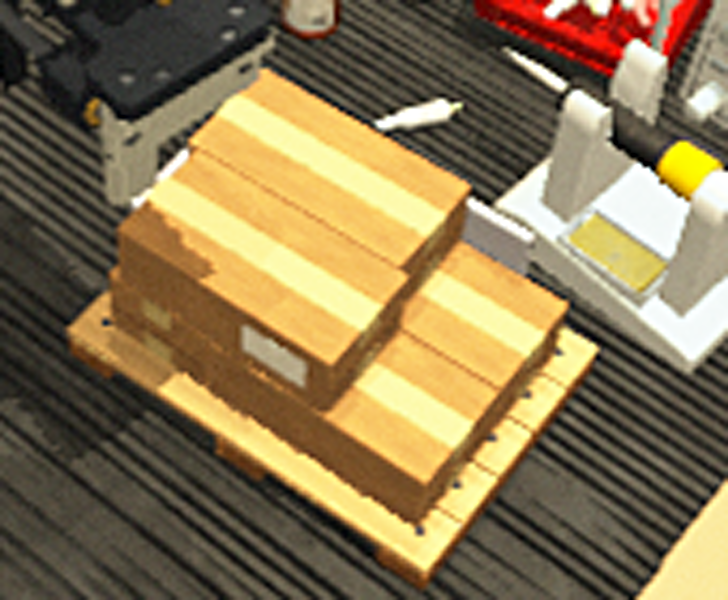

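The crop shows the two second-layer cartons tight side by side and square, with the seam at about (300,205). Now the third carton.

Emit:
servo_tool:
  deltas:
    - {"dx":4,"dy":40,"dz":0,"rx":0,"ry":0,"rz":0,"fingers":1}
    - {"dx":8,"dy":80,"dz":0,"rx":0,"ry":0,"rz":-0.02,"fingers":1}
    - {"dx":12,"dy":120,"dz":0,"rx":0,"ry":0,"rz":-0.02,"fingers":1}
    - {"dx":16,"dy":160,"dz":0,"rx":0,"ry":0,"rz":-0.02,"fingers":1}
    - {"dx":20,"dy":200,"dz":0,"rx":0,"ry":0,"rz":-0.02,"fingers":1}

```text
t: 13.32
position: [0.5074, 0.1707, 0.1798]
tcp_rot: [[-0.986, 0.169, 0.001], [0.169, 0.986, 0.0], [-0.001, 0.001, -1.0]]
force: [2.1, -0.6, -0.2]
width: 0.0931
finger_force: 0.0
```

Emit:
servo_tool:
  deltas:
    - {"dx":1,"dy":40,"dz":0,"rx":0,"ry":0,"rz":0,"fingers":1}
    - {"dx":1,"dy":80,"dz":0,"rx":0,"ry":0,"rz":0,"fingers":1}
    - {"dx":1,"dy":120,"dz":0,"rx":0,"ry":0,"rz":0,"fingers":1}
    - {"dx":2,"dy":149,"dz":0,"rx":0,"ry":0,"rz":0,"fingers":1}
    - {"dx":2,"dy":149,"dz":-30,"rx":0,"ry":0,"rz":0,"fingers":1}

```text
t: 13.73
position: [0.5116, 0.3237, 0.1539]
tcp_rot: [[-0.986, 0.165, 0.009], [0.165, 0.986, 0.006], [-0.008, 0.007, -1.0]]
force: [1.1, 1.0, 0.3]
width: 0.0932
finger_force: 0.0
```

Run:
```python
from h import *
s=robot.sense();C=robot.calibration('wrist')
w=save('wrist','pics/w5.png')
print(s['t'],s['position'],s['tcp_rot'][:,1])
```

```text
13.7333 [0.51155738 0.32368852 0.15393817] [0.16526869 0.98622101 0.0073743 ]
```

View pics/w5.png

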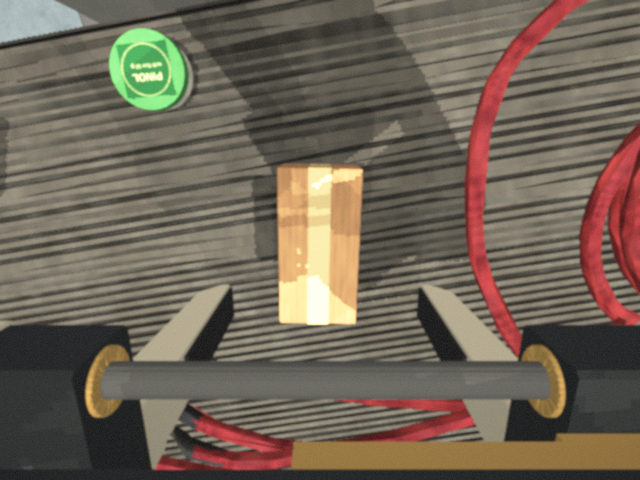

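The wrist view shows the carton centred between the fingers at (319,245), corners about (278,167), (362,168), (356,324) and (279,323).

Run:
```python
from h import *
C=robot.calibration('wrist');s=robot.sense()
q=np.array([ray('wrist',*p,.042,C)[:2] for p in((278,167),(362,168),(356,324),(279,323))]);print(q.round(4).tolist(),q.mean(0),s['position'])
```

```text
[[0.4423, 0.2983], [0.4523, 0.3534], [0.566, 0.3331], [0.5556, 0.2758]] [0.50405598 0.31517016] [0.50813261 0.31955549 0.14518224]
```

Emit:
servo_tool:
  deltas:
    - {"dx":2,"dy":-1,"dz":-30,"rx":0,"ry":0,"rz":0,"fingers":1}
    - {"dx":2,"dy":-1,"dz":-60,"rx":0,"ry":0,"rz":0,"fingers":1}
    - {"dx":2,"dy":-1,"dz":-90,"rx":0,"ry":0,"rz":0,"fingers":1}
    - {"dx":2,"dy":-1,"dz":-105,"rx":0,"ry":0,"rz":0,"fingers":1}
    - {"dx":2,"dy":-1,"dz":-105,"rx":0,"ry":0,"rz":0,"fingers":1}

```text
t: 14.2
position: [0.5098, 0.315, 0.0415]
tcp_rot: [[-0.985, 0.17, -0.005], [0.17, 0.986, -0.003], [0.005, -0.004, -1.0]]
force: [-1.0, 0.3, -0.4]
width: 0.0931
finger_force: 0.0
```

Emit:
servo_tool:
  deltas:
    - {"dx":0,"dy":2,"dz":-5,"rx":0,"ry":0,"rz":0,"fingers":1}
    - {"dx":0,"dy":2,"dz":-9,"rx":0,"ry":0,"rz":0,"fingers":1}
    - {"dx":0,"dy":2,"dz":-9,"rx":0,"ry":0,"rz":0,"fingers":0.5}
    - {"dx":0,"dy":2,"dz":-9,"rx":0,"ry":0,"rz":0,"fingers":0.5}
    - {"dx":0,"dy":2,"dz":-9,"rx":0,"ry":0,"rz":0,"fingers":0.5}

```text
t: 14.62
position: [0.5121, 0.3189, 0.0366]
tcp_rot: [[-0.986, 0.169, 0.001], [0.169, 0.986, 0.001], [-0.001, 0.001, -1.0]]
force: [0.6, -0.5, 0.1]
width: 0.0772
finger_force: 0.0
```

Emit:
servo_tool:
  deltas:
    - {"dx":0,"dy":0,"dz":0,"rx":0,"ry":0,"rz":0,"fingers":0.5}
    - {"dx":0,"dy":0,"dz":0,"rx":0,"ry":0,"rz":0,"fingers":0.5}
    - {"dx":0,"dy":0,"dz":0,"rx":0,"ry":0,"rz":0,"fingers":0.5}
    - {"dx":0,"dy":0,"dz":0,"rx":0,"ry":0,"rz":0,"fingers":0.5}
    - {"dx":0,"dy":0,"dz":0,"rx":0,"ry":0,"rz":0,"fingers":0.5}

```text
t: 15.03
position: [0.5118, 0.3189, 0.036]
tcp_rot: [[-0.986, 0.169, 0.0], [0.169, 0.986, 0.0], [-0.0, 0.0, -1.0]]
force: [-1.0, -0.0, 4.4]
width: 0.0598
finger_force: 29.9
```

Emit:
servo_tool:
  deltas:
    - {"dx":0,"dy":0,"dz":30,"rx":0,"ry":0,"rz":0,"fingers":0.5}
    - {"dx":0,"dy":0,"dz":65,"rx":0,"ry":0,"rz":0,"fingers":0.5}
    - {"dx":0,"dy":-10,"dz":100,"rx":0,"ry":0,"rz":0.1,"fingers":0.5}
    - {"dx":2,"dy":-30,"dz":130,"rx":0,"ry":0,"rz":0.2,"fingers":0.5}
    - {"dx":4,"dy":-66,"dz":140,"rx":0,"ry":0,"rz":0.23,"fingers":0.5}

```text
t: 15.45
position: [0.5169, 0.2545, 0.1798]
tcp_rot: [[-0.998, -0.069, 0.006], [-0.069, 0.998, 0.003], [-0.006, 0.002, -1.0]]
force: [1.4, -0.3, -1.6]
width: 0.0604
finger_force: 29.9
```

Emit:
servo_tool:
  deltas:
    - {"dx":2,"dy":-38,"dz":0,"rx":0,"ry":0,"rz":0,"fingers":0.5}
    - {"dx":4,"dy":-78,"dz":0,"rx":0,"ry":0,"rz":0,"fingers":0.5}
    - {"dx":6,"dy":-118,"dz":0,"rx":0,"ry":0,"rz":0,"fingers":0.5}
    - {"dx":8,"dy":-158,"dz":0,"rx":0,"ry":0,"rz":0,"fingers":0.5}
    - {"dx":10,"dy":-198,"dz":0,"rx":0,"ry":0,"rz":0,"fingers":0.5}

```text
t: 15.87
position: [0.5251, 0.0529, 0.1755]
tcp_rot: [[-0.998, -0.06, -0.001], [-0.06, 0.998, -0.0], [0.001, -0.0, -1.0]]
force: [1.4, -0.4, -3.2]
width: 0.0601
finger_force: 29.9
```

Emit:
servo_tool:
  deltas:
    - {"dx":2,"dy":-40,"dz":0,"rx":0,"ry":0,"rz":0,"fingers":0.5}
    - {"dx":4,"dy":-80,"dz":0,"rx":0,"ry":0,"rz":0,"fingers":0.5}
    - {"dx":6,"dy":-120,"dz":0,"rx":0,"ry":0,"rz":0,"fingers":0.5}
    - {"dx":8,"dy":-160,"dz":0,"rx":0,"ry":0,"rz":0,"fingers":0.5}
    - {"dx":8,"dy":-190,"dz":0,"rx":0,"ry":0,"rz":0,"fingers":0.5}

```text
t: 16.28
position: [0.5333, -0.1381, 0.1754]
tcp_rot: [[-0.998, -0.059, -0.0], [-0.059, 0.998, -0.0], [0.0, -0.0, -1.0]]
force: [0.3, 0.3, -2.5]
width: 0.06
finger_force: 29.9
```

Emit:
servo_tool:
  deltas:
    - {"dx":0,"dy":-40,"dz":0,"rx":0,"ry":0,"rz":0,"fingers":0.5}
    - {"dx":0,"dy":-70,"dz":0,"rx":0,"ry":0,"rz":0,"fingers":0.5}
    - {"dx":0,"dy":-92,"dz":0,"rx":0,"ry":0,"rz":0,"fingers":0.5}
    - {"dx":0,"dy":-92,"dz":0,"rx":0,"ry":0,"rz":0,"fingers":0.5}
    - {"dx":0,"dy":-92,"dz":0,"rx":0,"ry":0,"rz":0,"fingers":0.5}

```text
t: 16.7
position: [0.5332, -0.2279, 0.1751]
tcp_rot: [[-0.998, -0.058, -0.001], [-0.058, 0.998, 0.001], [0.001, 0.001, -1.0]]
force: [0.0, 0.4, -2.0]
width: 0.0598
finger_force: 29.9
```

Run:
```python
from h import *
s=robot.sense();C=robot.calibration('wrist')
save('wrist','pics/w6.png');print(s['t'],s['position'],s['tcp_rot'][:,1])
```

```text
16.7 [ 0.53316376 -0.2278781   0.17508789] [-5.82992970e-02  9.98298945e-01  6.39383266e-04]
```

View pics/w6.png

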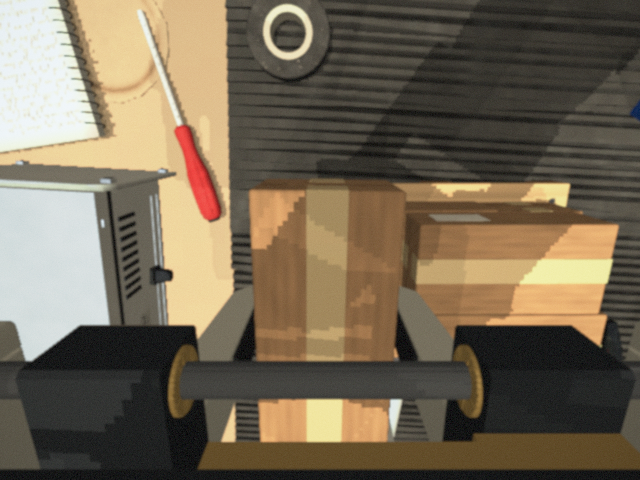

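The wrist view shows the held carton square at (328,310) and the placed front carton at (515,265), its right-front top corner at (413,222). That was the last of the ten pictures, so from here I work from numbers.

Run:
```python
from h import *
C=robot.calibration('wrist')
o=np.array([.5578,-.1303]);a=np.radians(3.5);R=np.array([[np.cos(a),-np.sin(a)],[np.sin(a),np.cos(a)]])
P=lambda u,v,z:(R.T@(ray('wrist',u,v,z,C)[:2]-o)*1000).round(1)
for nm,u,v,z in(('held R',252,190,.181),('held L',405,190,.181),('front FR',418,224,.106),('front FL',617,224,.106),('seam R',405,315,.106),('seam L',604,315,.106)):print(nm,P(u,v,z))
print('tcp',R.T@(robot.sense()['position'][:2]-o)*1000)
```

```text
held R [ -90.8 -122.5]
held L [-90.7 -65.2]
front FR [-60.6 -39.5]
front FL [-60.4  79.7]
seam R [ -0.4 -43.6]
seam L [-0.3 84.9]
tcp [-30.37700595 -94.91923878]
```

Emit:
servo_tool:
  deltas:
    - {"dx":0,"dy":0,"dz":-25,"rx":0,"ry":0,"rz":0,"fingers":0.5}
    - {"dx":0,"dy":0,"dz":-50,"rx":0,"ry":0,"rz":0,"fingers":0.5}
    - {"dx":0,"dy":0,"dz":-71,"rx":0,"ry":0,"rz":0,"fingers":0.5}
    - {"dx":-0.2,"dy":3,"dz":-71,"rx":0,"ry":0,"rz":0,"fingers":0.5}
    - {"dx":-0.4,"dy":6,"dz":-71,"rx":0,"ry":0,"rz":0,"fingers":0.5}

```text
t: 17.17
position: [0.533, -0.2198, 0.1042]
tcp_rot: [[-0.998, -0.061, -0.002], [-0.061, 0.998, 0.001], [0.002, 0.001, -1.0]]
force: [0.3, -0.5, -0.9]
width: 0.06
finger_force: 29.9
```

Emit:
servo_tool:
  deltas:
    - {"dx":-0.1,"dy":1.5,"dz":0,"rx":0,"ry":0,"rz":0,"fingers":0.5}
    - {"dx":-0.2,"dy":3,"dz":0,"rx":0,"ry":0,"rz":0,"fingers":0.5}
    - {"dx":-0.3,"dy":4.5,"dz":0,"rx":0,"ry":0,"rz":0,"fingers":0.5}
    - {"dx":-0.4,"dy":6,"dz":0,"rx":0,"ry":0,"rz":0,"fingers":0.5}
    - {"dx":-0.4,"dy":7,"dz":0,"rx":0,"ry":0,"rz":0,"fingers":0.5}

```text
t: 17.58
position: [0.5334, -0.2146, 0.1057]
tcp_rot: [[-0.998, -0.06, 0.002], [-0.06, 0.998, -0.001], [-0.002, -0.001, -1.0]]
force: [-0.5, -3.8, 1.7]
width: 0.0592
finger_force: 34.2
```

Emit:
servo_tool:
  deltas:
    - {"dx":0,"dy":0.5,"dz":0,"rx":0,"ry":0,"rz":0,"fingers":0.5}
    - {"dx":-0.1,"dy":1,"dz":0,"rx":0,"ry":0,"rz":0,"fingers":0.5}
    - {"dx":-0.1,"dy":1.5,"dz":0,"rx":0,"ry":0,"rz":0,"fingers":0.5}
    - {"dx":-0.1,"dy":2,"dz":0,"rx":0,"ry":0,"rz":0,"fingers":0.5}
    - {"dx":-0.1,"dy":2,"dz":0,"rx":0,"ry":0,"rz":0,"fingers":0.5}

```text
t: 18.0
position: [0.5328, -0.2122, 0.1047]
tcp_rot: [[-0.998, -0.06, 0.0], [-0.06, 0.998, 0.0], [-0.0, 0.0, -1.0]]
force: [1.1, -3.3, -0.2]
width: 0.0601
finger_force: 32.4
```

Emit:
servo_tool:
  deltas:
    - {"dx":0,"dy":0.4,"dz":0,"rx":0,"ry":0,"rz":0,"fingers":0.5}
    - {"dx":0,"dy":0.8,"dz":0,"rx":0,"ry":0,"rz":0,"fingers":0.5}
    - {"dx":-0.1,"dy":1.2,"dz":0,"rx":0,"ry":0,"rz":0,"fingers":0.5}
    - {"dx":-0.1,"dy":1.6,"dz":0,"rx":0,"ry":0,"rz":0,"fingers":0.5}
    - {"dx":-0.1,"dy":1.6,"dz":0,"rx":0,"ry":0,"rz":0,"fingers":0.5}

```text
t: 18.42
position: [0.5327, -0.2106, 0.1047]
tcp_rot: [[-0.998, -0.06, -0.0], [-0.06, 0.998, 0.0], [0.0, 0.0, -1.0]]
force: [1.1, -1.7, -0.6]
width: 0.0598
finger_force: 32.2
```

Emit:
servo_tool:
  deltas:
    - {"dx":0,"dy":0.3,"dz":0,"rx":0,"ry":0,"rz":0,"fingers":0.5}
    - {"dx":0,"dy":0.6,"dz":0,"rx":0,"ry":0,"rz":0,"fingers":0.5}
    - {"dx":-0.1,"dy":0.9,"dz":0,"rx":0,"ry":0,"rz":0,"fingers":0.5}
    - {"dx":-0.1,"dy":1.2,"dz":0,"rx":0,"ry":0,"rz":0,"fingers":0.5}
    - {"dx":-0.1,"dy":1.2,"dz":0,"rx":0,"ry":0,"rz":0,"fingers":0.5}

```text
t: 18.83
position: [0.5326, -0.2093, 0.1046]
tcp_rot: [[-0.998, -0.06, -0.0], [-0.06, 0.998, 0.0], [0.0, 0.0, -1.0]]
force: [0.4, -2.3, -0.5]
width: 0.06
finger_force: 32.1
```

Emit:
servo_tool:
  deltas:
    - {"dx":0,"dy":0.2,"dz":0,"rx":0,"ry":0,"rz":0,"fingers":0.5}
    - {"dx":0,"dy":0.4,"dz":0,"rx":0,"ry":0,"rz":0,"fingers":0.5}
    - {"dx":0,"dy":0.6,"dz":0,"rx":0,"ry":0,"rz":0,"fingers":0.5}
    - {"dx":0,"dy":0.8,"dz":0,"rx":0,"ry":0,"rz":0,"fingers":0.5}
    - {"dx":0,"dy":0.8,"dz":0,"rx":0,"ry":0,"rz":0,"fingers":0.5}

```text
t: 19.25
position: [0.5326, -0.2086, 0.1047]
tcp_rot: [[-0.998, -0.06, -0.0], [-0.06, 0.998, 0.0], [0.0, 0.0, -1.0]]
force: [0.4, -1.7, -0.4]
width: 0.0598
finger_force: 32.1
```

Emit:
servo_tool:
  deltas:
    - {"dx":0,"dy":0.2,"dz":0,"rx":0,"ry":0,"rz":0,"fingers":0.5}
    - {"dx":0,"dy":0.4,"dz":0,"rx":0,"ry":0,"rz":0,"fingers":0.5}
    - {"dx":0,"dy":0.6,"dz":0,"rx":0,"ry":0,"rz":0,"fingers":0.5}
    - {"dx":0,"dy":0.8,"dz":0,"rx":0,"ry":0,"rz":0,"fingers":0.5}
    - {"dx":0,"dy":0.8,"dz":0,"rx":0,"ry":0,"rz":0,"fingers":0.5}

```text
t: 19.67
position: [0.5327, -0.2081, 0.1047]
tcp_rot: [[-0.998, -0.06, 0.0], [-0.06, 0.998, -0.001], [-0.0, -0.001, -1.0]]
force: [-0.1, -5.6, -1.8]
width: 0.0596
finger_force: 35.1
```

Emit:
servo_tool:
  deltas:
    - {"dx":0,"dy":0.2,"dz":0,"rx":0,"ry":0,"rz":0,"fingers":0.5}
    - {"dx":0,"dy":0.4,"dz":0,"rx":0,"ry":0,"rz":0,"fingers":0.5}
    - {"dx":0,"dy":0.6,"dz":0,"rx":0,"ry":0,"rz":0,"fingers":0.5}
    - {"dx":0,"dy":0.8,"dz":0,"rx":0,"ry":0,"rz":0,"fingers":0.5}
    - {"dx":0,"dy":0.8,"dz":0,"rx":0,"ry":0,"rz":0,"fingers":0.5}

```text
t: 20.08
position: [0.5328, -0.2081, 0.1049]
tcp_rot: [[-0.998, -0.06, 0.001], [-0.06, 0.998, -0.002], [-0.001, -0.002, -1.0]]
force: [-0.0, -10.0, -2.0]
width: 0.06
finger_force: 39.5
```

Emit:
servo_tool:
  deltas:
    - {"dx":0.4,"dy":-7,"dz":0,"rx":0,"ry":0,"rz":0,"fingers":0.5}
    - {"dx":9,"dy":-6.5,"dz":0,"rx":0,"ry":0,"rz":0,"fingers":0.5}
    - {"dx":18,"dy":-6,"dz":0,"rx":0,"ry":0,"rz":0,"fingers":0.5}
    - {"dx":26,"dy":-5.5,"dz":-1,"rx":0,"ry":0,"rz":0,"fingers":0.5}
    - {"dx":26,"dy":-5.5,"dz":-3,"rx":0,"ry":0,"rz":0,"fingers":0.5}

```text
t: 20.5
position: [0.5604, -0.2122, 0.1017]
tcp_rot: [[-0.998, -0.061, 0.001], [-0.061, 0.998, -0.0], [-0.001, -0.0, -1.0]]
force: [0.9, 0.5, -2.4]
width: 0.06
finger_force: 29.9
```

Emit:
servo_tool:
  deltas:
    - {"dx":0,"dy":0,"dz":-1,"rx":0,"ry":0,"rz":0,"fingers":0.5}
    - {"dx":0,"dy":0,"dz":-1.5,"rx":0,"ry":0,"rz":0,"fingers":0.5}
    - {"dx":0,"dy":0,"dz":-1.5,"rx":0,"ry":0,"rz":0,"fingers":0.5}
    - {"dx":0,"dy":0,"dz":-1.5,"rx":0,"ry":0,"rz":0,"fingers":0.5}
    - {"dx":0,"dy":0,"dz":-1.5,"rx":0,"ry":0,"rz":0,"fingers":0.5}

```text
t: 20.92
position: [0.5583, -0.2125, 0.1001]
tcp_rot: [[-0.998, -0.06, -0.0], [-0.06, 0.998, 0.0], [0.0, 0.0, -1.0]]
force: [-0.1, 0.1, -2.3]
width: 0.0597
finger_force: 29.9
```

Emit:
servo_tool:
  deltas:
    - {"dx":0,"dy":0,"dz":-0.3,"rx":0,"ry":0,"rz":0,"fingers":0.71}
    - {"dx":0,"dy":0,"dz":-0.3,"rx":0,"ry":0,"rz":0,"fingers":0.71}
    - {"dx":0,"dy":0,"dz":-0.3,"rx":0,"ry":0,"rz":0,"fingers":0.71}
    - {"dx":0,"dy":0,"dz":0,"rx":0,"ry":0,"rz":0,"fingers":0.71}
    - {"dx":0,"dy":0,"dz":25,"rx":0,"ry":0,"rz":0,"fingers":0.71}

```text
t: 21.33
position: [0.5567, -0.2117, 0.1218]
tcp_rot: [[-0.998, -0.06, -0.006], [-0.06, 0.998, 0.003], [0.006, 0.003, -1.0]]
force: [0.6, -0.2, 0.0]
width: 0.0659
finger_force: 0.0
```

Emit:
servo_tool:
  deltas:
    - {"dx":0,"dy":0,"dz":35,"rx":0,"ry":0,"rz":0,"fingers":0.71}
    - {"dx":2,"dy":-15,"dz":35,"rx":0,"ry":0,"rz":-0.12,"fingers":0.65}
    - {"dx":4,"dy":-30,"dz":35,"rx":0,"ry":0,"rz":-0.24,"fingers":0.65}
    - {"dx":4,"dy":-49,"dz":35,"rx":0,"ry":0,"rz":-0.36,"fingers":0.65}
    - {"dx":4,"dy":-49,"dz":35,"rx":0,"ry":0,"rz":-0.48,"fingers":0.65}

```text
t: 21.75
position: [0.5626, -0.2642, 0.1606]
tcp_rot: [[-0.91, 0.414, 0.001], [0.414, 0.91, -0.001], [-0.001, -0.001, -1.0]]
force: [0.3, 0.1, 0.1]
width: 0.0606
finger_force: 0.0
```

Emit:
servo_tool:
  deltas:
    - {"dx":0,"dy":0,"dz":0,"rx":0,"ry":0,"rz":-0.12,"fingers":0.65}
    - {"dx":0,"dy":0,"dz":0,"rx":0,"ry":0,"rz":-0.24,"fingers":0.65}
    - {"dx":0,"dy":0,"dz":0,"rx":0,"ry":0,"rz":-0.36,"fingers":0.65}
    - {"dx":0,"dy":0,"dz":0,"rx":0,"ry":0,"rz":-0.48,"fingers":0.65}
    - {"dx":0,"dy":0,"dz":0,"rx":0,"ry":0,"rz":-0.6,"fingers":0.65}

```text
t: 22.17
position: [0.5626, -0.2616, 0.1603]
tcp_rot: [[-0.518, 0.855, 0.0], [0.855, 0.518, -0.0], [-0.0, 0.0, -1.0]]
force: [0.5, 0.5, -1.2]
width: 0.0604
finger_force: 0.0
```

Emit:
servo_tool:
  deltas:
    - {"dx":0,"dy":0,"dz":0,"rx":0,"ry":0,"rz":-0.12,"fingers":0.65}
    - {"dx":0,"dy":0,"dz":0,"rx":0,"ry":0,"rz":-0.24,"fingers":0.65}
    - {"dx":0,"dy":0,"dz":0,"rx":0,"ry":0,"rz":-0.36,"fingers":0.65}
    - {"dx":0,"dy":0,"dz":0,"rx":0,"ry":0,"rz":-0.48,"fingers":0.65}
    - {"dx":0,"dy":0,"dz":0,"rx":0,"ry":0,"rz":-0.491,"fingers":0.65}

```text
t: 22.58
position: [0.5626, -0.2616, 0.1603]
tcp_rot: [[-0.054, 0.999, 0.0], [0.999, 0.054, -0.0], [-0.0, 0.0, -1.0]]
force: [-0.1, 0.0, -0.3]
width: 0.0606
finger_force: 0.0
```

```bash
cat > chk.py <<'E'
from h import *
import sys
s=robot.sense();o=np.array([.5578,-.1303]);a=np.radians(3.5);R=np.array([[np.cos(a),-np.sin(a)],[np.sin(a),np.cos(a)]])
print(s['t'],s['position'],s['tcp_rot'][:,1],'pallet',(R.T@(s['position'][:2]-o)*1000).round(1))
C=robot.calibration('scene');im=robot.camera('scene')
# warp z=.106 plane to pallet frame, 4 px/mm... sample lightness profile
S=3;P=[(-90,-130),(90,-130),(90,110),(-90,110)]
px=np.float32([proj('scene',np.append(o+R@np.array(p)/1000,.106),C) for p in P])
H=cv2.getPerspectiveTransform(px,np.float32([((p[0]+90)*S,(p[1]+130)*S) for p in P]))
W=cv2.warpPerspective(im,H,(180*S,240*S));cv2.imwrite('pics/warp.png',W[:,:,::-1])
h=cv2.cvtColor(W,cv2.COLOR_RGB2HSV);m=cv2.inRange(h,(8,60,150),(35,255,255))
for x in(-45,-15,15,45):
    c=m[:,(x+90)*S]>0;e=np.flatnonzero(np.diff(c.astype(int)));print('x',x,[round(v/S-130,1) for v in e])
for y in(60,30,0,-45,-60,-75):
    c=m[(y+130)*S]>0;e=np.flatnonzero(np.diff(c.astype(int)));print('y',y,[round(v/S-90,1) for v in e])
E
python3 chk.py
```

```text
22.5833 [ 0.56261046 -0.26156087  0.16030795] [9.98519282e-01 5.43987297e-02 1.44108758e-04] pallet [  -3.2 -131.3]
x -45 [np.float64(-123.3), np.float64(-119.7), np.float64(-117.3), np.float64(-115.7), np.float64(-115.0), np.float64(-113.3), np.float64(-109.7), np.float64(-44.3), np.float64(-41.3), np.float64(-38.7), np.float64(-30.7), np.float64(90.7)]
x -15 [np.float64(-46.7), np.float64(-30.3), np.float64(90.3)]
x 15 [np.float64(-32.0), np.float64(88.7)]
x 45 [np.float64(-33.0), np.float64(89.0)]
y 60 [np.float64(-88.0), np.float64(-59.7), np.float64(61.3)]
y 30 [np.float64(-86.3), np.float64(-86.0), np.float64(-80.3), np.float64(-78.7), np.float64(-59.3), np.float64(61.0)]
y 0 [np.float64(-75.3), np.float64(-64.3), np.float64(-59.0), np.float64(61.3)]
y -45 [np.float64(-82.7), np.float64(-37.0), np.float64(-36.0), np.float64(-31.0), np.float64(-30.7), np.float64(-28.3), np.float64(-1.7), np.float64(4.7)]
y -60 [np.float64(-64.0), np.float64(-7.7), np.float64(-3.7), np.float64(-1.7), np.float64(81.0)]
y -75 [np.float64(-64.7), np.float64(-1.7), np.float64(79.7)]
```

Emit:
servo_tool:
  deltas:
    - {"dx":0,"dy":0,"dz":-25,"rx":0,"ry":0,"rz":0.007,"fingers":0.65}
    - {"dx":0,"dy":0,"dz":-50,"rx":0,"ry":0,"rz":0.007,"fingers":0.65}
    - {"dx":0,"dy":0,"dz":-60,"rx":0,"ry":0,"rz":0.007,"fingers":0.65}
    - {"dx":-0.2,"dy":3,"dz":-60,"rx":0,"ry":0,"rz":0.007,"fingers":0.65}
    - {"dx":-0.4,"dy":6,"dz":-60,"rx":0,"ry":0,"rz":0.007,"fingers":0.65}

```text
t: 23.05
position: [0.5623, -0.2555, 0.1005]
tcp_rot: [[-0.068, 0.998, -0.0], [0.998, 0.068, 0.0], [0.0, -0.0, -1.0]]
force: [1.1, -0.5, 0.5]
width: 0.0601
finger_force: 0.0
```

Emit:
servo_tool:
  deltas:
    - {"dx":-0.2,"dy":3.5,"dz":0,"rx":0,"ry":0,"rz":0,"fingers":0.65}
    - {"dx":-0.4,"dy":7,"dz":0,"rx":0,"ry":0,"rz":0,"fingers":0.65}
    - {"dx":-0.6,"dy":10.5,"dz":0,"rx":0,"ry":0,"rz":0,"fingers":0.65}
    - {"dx":-0.9,"dy":14,"dz":0,"rx":0,"ry":0,"rz":0,"fingers":0.65}
    - {"dx":-1,"dy":17,"dz":0,"rx":0,"ry":0,"rz":0,"fingers":0.65}

```text
t: 23.47
position: [0.5616, -0.2385, 0.101]
tcp_rot: [[-0.067, 0.998, 0.001], [0.998, 0.067, -0.001], [-0.001, 0.001, -1.0]]
force: [-0.6, -3.5, 1.7]
width: 0.0601
finger_force: 1.5
```

Emit:
servo_tool:
  deltas:
    - {"dx":-0.1,"dy":1.2,"dz":0,"rx":0,"ry":0,"rz":0,"fingers":0.65}
    - {"dx":-0.1,"dy":2.4,"dz":0,"rx":0,"ry":0,"rz":0,"fingers":0.65}
    - {"dx":-0.2,"dy":3.6,"dz":0,"rx":0,"ry":0,"rz":0,"fingers":0.65}
    - {"dx":-0.3,"dy":4.8,"dz":0,"rx":0,"ry":0,"rz":0,"fingers":0.65}
    - {"dx":-0.3,"dy":5,"dz":0,"rx":0,"ry":0,"rz":0,"fingers":0.65}

```text
t: 23.88
position: [0.5609, -0.2335, 0.1002]
tcp_rot: [[-0.067, 0.998, 0.0], [0.998, 0.067, -0.0], [-0.0, 0.0, -1.0]]
force: [0.2, -3.2, 3.0]
width: 0.0606
finger_force: 1.6
```

Emit:
servo_tool:
  deltas:
    - {"dx":0,"dy":0.6,"dz":0,"rx":0,"ry":0,"rz":-0.003,"fingers":0.65}
    - {"dx":-0.1,"dy":1.2,"dz":0,"rx":0,"ry":0,"rz":-0.005,"fingers":0.65}
    - {"dx":-0.1,"dy":1.8,"dz":0,"rx":0,"ry":0,"rz":-0.005,"fingers":0.65}
    - {"dx":-0.2,"dy":2.4,"dz":0,"rx":0,"ry":0,"rz":-0.005,"fingers":0.65}
    - {"dx":-0.2,"dy":2.8,"dz":0,"rx":0,"ry":0,"rz":-0.005,"fingers":0.65}

```text
t: 24.3
position: [0.5606, -0.2308, 0.1001]
tcp_rot: [[-0.062, 0.998, -0.0], [0.998, 0.062, -0.0], [-0.0, -0.0, -1.0]]
force: [0.1, -3.9, 0.7]
width: 0.0608
finger_force: 2.1
```

Emit:
servo_tool:
  deltas:
    - {"dx":0,"dy":0.3,"dz":0,"rx":0,"ry":0,"rz":0,"fingers":0.65}
    - {"dx":0,"dy":0.6,"dz":0,"rx":0,"ry":0,"rz":0,"fingers":0.65}
    - {"dx":0,"dy":0.9,"dz":0,"rx":0,"ry":0,"rz":0,"fingers":0.65}
    - {"dx":0,"dy":1,"dz":0,"rx":0,"ry":0,"rz":0,"fingers":0.65}
    - {"dx":0,"dy":1,"dz":0,"rx":0,"ry":0,"rz":0,"fingers":0.65}

```text
t: 24.72
position: [0.5606, -0.2304, 0.1001]
tcp_rot: [[-0.062, 0.998, 0.0], [0.998, 0.062, -0.001], [-0.001, 0.0, -1.0]]
force: [-1.4, -7.9, 0.1]
width: 0.0605
finger_force: 4.0
```

Emit:
servo_tool:
  deltas:
    - {"dx":0,"dy":0.2,"dz":0,"rx":0,"ry":0,"rz":0,"fingers":0.65}
    - {"dx":0,"dy":0.4,"dz":0,"rx":0,"ry":0,"rz":0,"fingers":0.65}
    - {"dx":0,"dy":0.6,"dz":0,"rx":0,"ry":0,"rz":0,"fingers":0.65}
    - {"dx":0,"dy":0.8,"dz":0,"rx":0,"ry":0,"rz":0,"fingers":0.65}
    - {"dx":0,"dy":0.8,"dz":0,"rx":0,"ry":0,"rz":0,"fingers":0.65}

```text
t: 25.13
position: [0.5606, -0.2303, 0.1002]
tcp_rot: [[-0.062, 0.998, 0.0], [0.998, 0.062, -0.002], [-0.002, 0.0, -1.0]]
force: [-0.8, -12.0, 0.7]
width: 0.0605
finger_force: 6.4
```

Emit:
servo_tool:
  deltas:
    - {"dx":0,"dy":-10,"dz":0,"rx":0,"ry":0,"rz":0,"fingers":0.65}
    - {"dx":0,"dy":-10,"dz":35,"rx":0,"ry":0,"rz":0,"fingers":0.3}
    - {"dx":0,"dy":-10,"dz":60,"rx":0,"ry":0,"rz":0,"fingers":0}
    - {"dx":-35,"dy":5,"dz":60,"rx":0,"ry":0,"rz":0,"fingers":0}
    - {"dx":-70,"dy":20,"dz":60,"rx":0,"ry":0,"rz":0,"fingers":0}

```text
t: 25.55
position: [0.4909, -0.209, 0.1611]
tcp_rot: [[-0.062, 0.998, 0.002], [0.998, 0.062, -0.0], [-0.001, 0.002, -1.0]]
force: [0.0, -0.1, -0.7]
width: 0.0383
finger_force: 0.0
```

Emit:
servo_tool:
  deltas:
    - {"dx":-26,"dy":13,"dz":0,"rx":0,"ry":0,"rz":0,"fingers":0}
    - {"dx":-26,"dy":13,"dz":0,"rx":0,"ry":0,"rz":0,"fingers":0}
    - {"dx":-26,"dy":13,"dz":0,"rx":0,"ry":0,"rz":0,"fingers":0}
    - {"dx":-26,"dy":13,"dz":0,"rx":0,"ry":0,"rz":0,"fingers":0}
    - {"dx":-26,"dy":13,"dz":0,"rx":0,"ry":0,"rz":0,"fingers":0}

```text
t: 25.97
position: [0.4656, -0.1963, 0.1602]
tcp_rot: [[-0.062, 0.998, 0.001], [0.998, 0.062, 0.0], [-0.0, 0.001, -1.0]]
force: [-0.7, -0.9, 0.2]
width: 0.0051
finger_force: 0.0
```

```bash
python3 chk.py
python3 - <<'E'
from h import *
s=robot.sense();print(s['width'],s['force'])
E
```

```text
25.9667 [ 0.46557521 -0.19634752  0.16020254] [9.98079417e-01 6.19452737e-02 5.09402497e-04] pallet [-96.1 -60.3]
x -45 [np.float64(-124.0), np.float64(-110.3), np.float64(-101.7), np.float64(-58.7), np.float64(37.7), np.float64(90.7)]
x -15 [np.float64(-124.3), np.float64(-108.0), np.float64(-102.0), np.float64(-98.7), np.float64(-91.3), np.float64(-58.7), np.float64(-24.0), np.float64(-15.7), np.float64(-6.7), np.float64(45.3), np.float64(48.3), np.float64(90.3)]
x 15 [np.float64(-123.7), np.float64(-104.7), np.float64(-102.0), np.float64(-98.7), np.float64(-91.3), np.float64(-57.7), np.float64(-24.3), np.float64(-6.7), np.float64(68.3), np.float64(90.3)]
x 45 [np.float64(-91.0), np.float64(-49.0), np.float64(-39.7), np.float64(-32.0), np.float64(-24.3), np.float64(-24.0), np.float64(0.7), np.float64(3.3)]
y 60 [np.float64(-88.0), np.float64(-59.7), np.float64(-10.7), np.float64(-9.0), np.float64(9.3)]
y 30 [np.float64(-42.7), np.float64(0.0), np.float64(25.7), np.float64(26.0), np.float64(33.0), np.float64(36.0)]
y 0 [np.float64(-73.7), np.float64(-64.3), np.float64(-42.3), np.float64(9.7), np.float64(46.3), np.float64(47.7)]
y -45 [np.float64(-51.0), np.float64(-49.3)]
y -60 [np.float64(-69.7), np.float64(-67.7), np.float64(-65.7), np.float64(58.3)]
y -75 [np.float64(-84.3), np.float64(-80.0), np.float64(-64.0), np.float64(56.0)]
0.0021387471641004206 [ 0.35278631 -0.11563548 -0.5841231 ]
```

Emit:
servo_tool:
  deltas:
    - {"dx":0,"dy":0,"dz":-25,"rx":0,"ry":0,"rz":0,"fingers":0}
    - {"dx":0,"dy":0,"dz":-50,"rx":0,"ry":0,"rz":0,"fingers":0}
    - {"dx":0,"dy":0,"dz":-60,"rx":0,"ry":0,"rz":0,"fingers":0}
    - {"dx":4,"dy":0.2,"dz":-60,"rx":0,"ry":0,"rz":0,"fingers":0}
    - {"dx":8,"dy":0.5,"dz":-60,"rx":0,"ry":0,"rz":0,"fingers":0}

```text
t: 26.43
position: [0.4733, -0.1956, 0.1003]
tcp_rot: [[-0.062, 0.998, -0.001], [0.998, 0.062, 0.0], [0.0, -0.001, -1.0]]
force: [-0.4, -1.0, 0.1]
width: 0.0004
finger_force: 0.0
```

Emit:
servo_tool:
  deltas:
    - {"dx":1.5,"dy":0.1,"dz":0,"rx":0,"ry":0,"rz":0,"fingers":0}
    - {"dx":3,"dy":0.2,"dz":0,"rx":0,"ry":0,"rz":0,"fingers":0}
    - {"dx":4,"dy":0.2,"dz":0,"rx":0,"ry":0,"rz":0,"fingers":0}
    - {"dx":5,"dy":0.3,"dz":0,"rx":0,"ry":0,"rz":0,"fingers":0}
    - {"dx":6,"dy":0.3,"dz":0,"rx":0,"ry":0,"rz":0,"fingers":0}

```text
t: 26.85
position: [0.4789, -0.1952, 0.1006]
tcp_rot: [[-0.062, 0.998, 0.001], [0.998, 0.062, -0.0], [-0.0, 0.001, -1.0]]
force: [-0.5, 0.8, 0.0]
width: 0.0004
finger_force: 0.0
```

Emit:
servo_tool:
  deltas:
    - {"dx":0.4,"dy":0,"dz":0,"rx":0,"ry":0,"rz":0,"fingers":0}
    - {"dx":0.8,"dy":0,"dz":0,"rx":0,"ry":0,"rz":0,"fingers":0}
    - {"dx":1.2,"dy":0.1,"dz":0,"rx":0,"ry":0,"rz":0,"fingers":0}
    - {"dx":1.6,"dy":0.1,"dz":0,"rx":0,"ry":0,"rz":0,"fingers":0}
    - {"dx":1.6,"dy":0.1,"dz":0,"rx":0,"ry":0,"rz":0,"fingers":0}

```text
t: 27.27
position: [0.4803, -0.1951, 0.1002]
tcp_rot: [[-0.062, 0.998, 0.0], [0.998, 0.062, -0.0], [-0.0, 0.0, -1.0]]
force: [0.8, 0.4, -0.3]
width: 0.0007
finger_force: 0.0
```

Emit:
servo_tool:
  deltas:
    - {"dx":0.3,"dy":0,"dz":0,"rx":0,"ry":0,"rz":0,"fingers":0}
    - {"dx":0.6,"dy":0,"dz":0,"rx":0,"ry":0,"rz":0,"fingers":0}
    - {"dx":0.9,"dy":0.1,"dz":0,"rx":0,"ry":0,"rz":0,"fingers":0}
    - {"dx":1.2,"dy":0.1,"dz":0,"rx":0,"ry":0,"rz":0,"fingers":0}
    - {"dx":1.2,"dy":0.1,"dz":0,"rx":0,"ry":0,"rz":0,"fingers":0}

```text
t: 27.68
position: [0.4814, -0.1949, 0.1001]
tcp_rot: [[-0.062, 0.998, -0.0], [0.998, 0.062, 0.0], [0.0, -0.0, -1.0]]
force: [-1.2, 0.3, 0.2]
width: 0.0004
finger_force: 1.0
```

Emit:
servo_tool:
  deltas:
    - {"dx":0.3,"dy":0,"dz":0,"rx":0,"ry":0,"rz":0,"fingers":0}
    - {"dx":0.6,"dy":0,"dz":0,"rx":0,"ry":0,"rz":0,"fingers":0}
    - {"dx":0.9,"dy":0.1,"dz":0,"rx":0,"ry":0,"rz":0,"fingers":0}
    - {"dx":1.2,"dy":0.1,"dz":0,"rx":0,"ry":0,"rz":0,"fingers":0}
    - {"dx":1.4,"dy":0.1,"dz":0,"rx":0,"ry":0,"rz":0,"fingers":0}

```text
t: 28.1
position: [0.483, -0.1948, 0.1002]
tcp_rot: [[-0.062, 0.998, 0.0], [0.998, 0.062, -0.0], [-0.0, 0.0, -1.0]]
force: [-2.2, -0.5, 0.5]
width: 0.0006
finger_force: 0.8
```

Emit:
servo_tool:
  deltas:
    - {"dx":0.2,"dy":0,"dz":0,"rx":0,"ry":0,"rz":0,"fingers":0}
    - {"dx":0.4,"dy":0,"dz":0,"rx":0,"ry":0,"rz":0,"fingers":0}
    - {"dx":0.6,"dy":0,"dz":0,"rx":0,"ry":0,"rz":0,"fingers":0}
    - {"dx":0.8,"dy":0.1,"dz":0,"rx":0,"ry":0,"rz":0,"fingers":0}
    - {"dx":1,"dy":0.1,"dz":0,"rx":0,"ry":0,"rz":0,"fingers":0}

```text
t: 28.52
position: [0.4839, -0.1947, 0.1002]
tcp_rot: [[-0.062, 0.998, -0.0], [0.998, 0.062, 0.0], [0.0, -0.0, -1.0]]
force: [-1.5, 0.1, -1.6]
width: 0.0009
finger_force: 0.7
```

Emit:
servo_tool:
  deltas:
    - {"dx":0.2,"dy":0,"dz":0,"rx":0,"ry":0,"rz":0,"fingers":0}
    - {"dx":0.4,"dy":0,"dz":0,"rx":0,"ry":0,"rz":0,"fingers":0}
    - {"dx":0.6,"dy":0,"dz":0,"rx":0,"ry":0,"rz":0,"fingers":0}
    - {"dx":0.8,"dy":0.1,"dz":0,"rx":0,"ry":0,"rz":0,"fingers":0}
    - {"dx":0.8,"dy":0.1,"dz":0,"rx":0,"ry":0,"rz":0,"fingers":0}

```text
t: 28.93
position: [0.4847, -0.1947, 0.1002]
tcp_rot: [[-0.062, 0.998, 0.0], [0.998, 0.062, -0.0], [-0.0, 0.0, -1.0]]
force: [-0.5, 0.3, -0.7]
width: 0.0002
finger_force: 0.6
```

Emit:
servo_tool:
  deltas:
    - {"dx":0.2,"dy":0,"dz":0,"rx":0,"ry":0,"rz":0,"fingers":0}
    - {"dx":0.4,"dy":0,"dz":0,"rx":0,"ry":0,"rz":0,"fingers":0}
    - {"dx":0.6,"dy":0,"dz":0,"rx":0,"ry":0,"rz":0,"fingers":0}
    - {"dx":0.8,"dy":0.1,"dz":0,"rx":0,"ry":0,"rz":0,"fingers":0}
    - {"dx":0.8,"dy":0.1,"dz":0,"rx":0,"ry":0,"rz":0,"fingers":0}

```text
t: 29.35
position: [0.4855, -0.1946, 0.1002]
tcp_rot: [[-0.062, 0.998, -0.0], [0.998, 0.062, -0.0], [-0.0, -0.0, -1.0]]
force: [-1.2, -1.2, -0.9]
width: 0.0005
finger_force: 0.8
```

```bash
python3 chk.py
```

```text
29.35 [ 0.48549985 -0.19459016  0.10018851] [ 9.98077761e-01  6.19740424e-02 -3.84719714e-05] pallet [-76.1 -59.8]
x -45 [np.float64(-124.0), np.float64(-110.3), np.float64(-101.7), np.float64(-95.3), np.float64(-94.7), np.float64(-79.0), np.float64(-48.3), np.float64(-42.3), np.float64(-37.0), np.float64(90.7)]
x -15 [np.float64(-124.3), np.float64(-108.3), np.float64(-102.0), np.float64(-98.7), np.float64(-91.0), np.float64(-79.0), np.float64(-49.7), np.float64(-30.7), np.float64(26.0), np.float64(90.3)]
x 15 [np.float64(-123.7), np.float64(-104.7), np.float64(-102.0), np.float64(-98.7), np.float64(-91.0), np.float64(-70.3), np.float64(-61.0), np.float64(-55.3)]
x 45 [np.float64(-91.3), np.float64(-75.7), np.float64(-73.7), np.float64(-71.7), np.float64(-59.7), np.float64(-56.0)]
y 60 [np.float64(-87.7), np.float64(-59.7), np.float64(-6.3)]
y 30 [np.float64(-79.7), np.float64(-79.3), np.float64(-59.3), np.float64(-33.7), np.float64(-32.0), np.float64(-11.7)]
y 0 [np.float64(-60.3), np.float64(-24.0)]
y -45 [np.float64(-60.0), np.float64(1.3)]
y -60 [np.float64(-66.0), np.float64(-65.7), np.float64(5.7), np.float64(44.3)]
y -75 [np.float64(-84.3), np.float64(-82.7), np.float64(-80.3), np.float64(-75.0), np.float64(0.3), np.float64(44.3), np.float64(47.0), np.float64(60.7)]
```

Emit:
servo_tool:
  deltas:
    - {"dx":0.2,"dy":0,"dz":0,"rx":0,"ry":0,"rz":0,"fingers":0}
    - {"dx":0.4,"dy":0,"dz":0,"rx":0,"ry":0,"rz":0,"fingers":0}
    - {"dx":0.6,"dy":0,"dz":0,"rx":0,"ry":0,"rz":0,"fingers":0}
    - {"dx":0.7,"dy":0.1,"dz":0,"rx":0,"ry":0,"rz":0,"fingers":0}
    - {"dx":0.7,"dy":0.1,"dz":0,"rx":0,"ry":0,"rz":0,"fingers":0}

```text
t: 29.82
position: [0.4857, -0.1946, 0.1002]
tcp_rot: [[-0.062, 0.998, -0.001], [0.998, 0.062, 0.0], [0.0, -0.001, -1.0]]
force: [-5.0, -2.7, 2.1]
width: 0.0003
finger_force: 2.9
```

Emit:
servo_tool:
  deltas:
    - {"dx":-10,"dy":0,"dz":0,"rx":0,"ry":0,"rz":0,"fingers":0}
    - {"dx":-20,"dy":0,"dz":0,"rx":0,"ry":0,"rz":0,"fingers":0}
    - {"dx":-40,"dy":0,"dz":30,"rx":0,"ry":0,"rz":0,"fingers":0}
    - {"dx":-70,"dy":0,"dz":60,"rx":0,"ry":0,"rz":0,"fingers":0}
    - {"dx":-100,"dy":0,"dz":85,"rx":0,"ry":0,"rz":0,"fingers":0}

```text
t: 30.23
position: [0.3847, -0.194, 0.1861]
tcp_rot: [[-0.062, 0.998, 0.0], [0.998, 0.062, 0.0], [0.0, 0.0, -1.0]]
force: [-0.0, -1.6, 1.1]
width: 0.0007
finger_force: 0.0
```

Emit:
servo_tool:
  deltas:
    - {"dx":0,"dy":35,"dz":20,"rx":0,"ry":0,"rz":0,"fingers":0}
    - {"dx":0,"dy":75,"dz":20,"rx":0,"ry":0,"rz":0,"fingers":0}
    - {"dx":0,"dy":115,"dz":20,"rx":0,"ry":0,"rz":0,"fingers":0}
    - {"dx":0,"dy":155,"dz":20,"rx":0,"ry":0,"rz":0,"fingers":0}
    - {"dx":0,"dy":195,"dz":20,"rx":0,"ry":0,"rz":0,"fingers":0}

```text
t: 30.65
position: [0.3851, 0.0021, 0.2054]
tcp_rot: [[-0.061, 0.998, 0.001], [0.998, 0.061, 0.0], [0.0, 0.001, -1.0]]
force: [1.1, 0.0, 0.2]
width: 0.0007
finger_force: 0.0
```

Emit:
servo_tool:
  deltas:
    - {"dx":0,"dy":40,"dz":0,"rx":0,"ry":0,"rz":0,"fingers":0}
    - {"dx":0,"dy":80,"dz":0,"rx":0,"ry":0,"rz":0,"fingers":0}
    - {"dx":0,"dy":120,"dz":0,"rx":0,"ry":0,"rz":0,"fingers":0}
    - {"dx":0,"dy":160,"dz":0,"rx":0,"ry":0,"rz":0,"fingers":0}
    - {"dx":0,"dy":160,"dz":0,"rx":0,"ry":0,"rz":0,"fingers":0}

```text
t: 31.07
position: [0.3852, 0.1655, 0.2054]
tcp_rot: [[-0.067, 0.998, 0.001], [0.998, 0.067, 0.002], [0.002, 0.001, -1.0]]
force: [0.9, 0.3, -0.2]
width: 0.0003
finger_force: 0.0
```

```bash
python3 chk.py; sed 's/scene/top/g;s/warp.png/warp2.png/' chk.py > chk2.py; python3 chk2.py
```

```text
31.0667 [0.38521158 0.16546437 0.20536632] [0.99775966 0.06688647 0.00136202] pallet [-154.2  305.7]
x -45 [np.float64(-124.0), np.float64(-110.0), np.float64(-101.7), np.float64(-95.3), np.float64(-94.0), np.float64(90.7)]
x -15 [np.float64(-124.3), np.float64(-108.0), np.float64(-102.0), np.float64(-98.7), np.float64(-91.0), np.float64(90.3)]
x 15 [np.float64(-123.7), np.float64(-104.7), np.float64(-102.0), np.float64(-98.7), np.float64(-91.0), np.float64(90.3)]
x 45 [np.float64(-91.3), np.float64(90.7)]
y 60 [np.float64(-88.0), np.float64(-59.7), np.float64(61.3)]
y 30 [np.float64(-79.7), np.float64(-79.3), np.float64(-60.0), np.float64(61.0)]
y 0 [np.float64(-75.3), np.float64(-64.3), np.float64(-59.7), np.float64(61.3)]
y -45 [np.float64(-60.0), np.float64(62.7)]
y -60 [np.float64(-82.3), np.float64(-80.7), np.float64(-64.7), np.float64(-63.7), np.float64(-60.7), np.float64(60.3)]
y -75 [np.float64(-80.7), np.float64(-76.7), np.float64(-59.7), np.float64(61.0)]
31.1167 [0.38520668 0.16301324 0.20510576] [9.97748661e-01 6.70628341e-02 4.32065457e-04] pallet [-154.4  303.3]
x -45 [np.float64(-91.7), np.float64(91.3), np.float64(95.3), np.float64(106.3)]
x -15 [np.float64(-92.7), np.float64(90.3), np.float64(95.7), np.float64(106.7)]
x 15 [np.float64(-91.7), np.float64(91.3), np.float64(96.0), np.float64(107.7)]
x 45 [np.float64(-91.7), np.float64(90.7), np.float64(96.3), np.float64(107.3)]
y 60 [np.float64(-88.7), np.float64(-71.7), np.float64(-61.3), np.float64(62.3)]
y 30 [np.float64(-89.0), np.float64(-72.7), np.float64(-61.0), np.float64(62.0)]
y 0 [np.float64(-88.3), np.float64(-73.0), np.float64(-61.7), np.float64(61.3)]
y -45 [np.float64(-88.3), np.float64(-72.7), np.float64(-61.3), np.float64(62.3)]
y -60 [np.float64(-89.0), np.float64(-72.3), np.float64(-62.7), np.float64(62.7)]
y -75 [np.float64(-88.3), np.float64(-72.3), np.float64(-61.7), np.float64(61.3), np.float64(89.0)]
```

Both views agree the layer is tight: x about -60 to 61, y about -91 to 91, and square. I'm handing the job in.

```bash
python3 -c "
from rig import robot
print(robot.sign_off())"
```

```text
the job is handed in; nothing more can be done
None
```

I finished the second layer tight and square in the corner of the stop and handed the job in at about 31 s. Pushes read at most about 12 N at the wrist. The last camera checks put the layer within about 1–3 mm of x ±60, y ±90; the handover returned no score.

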